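# Refit the bayonet cap of a leaning filter housing

## Robot

A 6-joint arm with a two-finger parallel gripper is mounted at the origin on the work surface; the furniture and walls round the work are solid. World frame = base frame: x ahead of the robot, y to its left, z up, the work surface at z = 0. Lengths are in m, angles in rad, forces in N, time in s.
With the tool pointing down it reaches from about 0.375 to 0.9 m from the base axis. Payload 3.1 kg.
Tool frame: the origin (TCP) lies between the finger pads; the fingertips stand 8 mm ahead of it and the grasp point (between the pads) lies 11 mm behind it; z points along the fingers, y is the line along which they close (so a half turn about z gives the same grasp; the last joint's range is limited). The gripper opens to 85 mm and grips with 20 to 120 N. Pads are 22 mm wide; open, the fingers measure 114 mm over their backs; the gripper's body (76 mm by 85 mm) begins 54 mm behind the grasp point. The pads swing forward as they close: fully open they stand 13 mm farther back than shut.
Start: joints at [-1.401, 0.527, 1.433, -0, 1.181, -0.178], TCP at [0.213, -0.588, 0.239] pointing down, gripper open.
Joint ranges: [-3.08, 3.08], [-0.75, 2.2], [0.22, 2.44], [-1.43, 4.57], [0, 2.65], [-2.85, 2.85]. Speed limits (rad/s): [2.79, 2.79, 3.14, 3.14, 3.14, 3.14].

## Interface

Orientations are given as a unit quaternion [x, y, z, w].
In Python, from station import readout, cams, sign_off gives the robot as it stands.
- The arm moves only by the tool send_rows, never from a script. Its argument "commands" is text: rows parted by semicolons, each of 5 numbers parted by spaces: the finger opening in mm, from 0 to 85.4, then the shift along the tool's x, y, z each as a share of 0.02 m, from -1 to 1, then the turn about the tool's z as a share of 4 degrees, from -1 to 1. In form: grip dx dy dz spin; .... A call has 1 to 20 rows; each row shifts and turns the commanded pose from where the row before left it, along the tool's axes as they then stand; what a row does not reach is not made up. A row lasts 1/12 s, in which the tool goes at most 41.7 mm and 7.16 degrees, less where a joint would pass 70% of its speed; a pose out of reach is approached as far as the arm can. A call with a number of a shift or a turn outside -1 to 1 is refused whole. A call with a gripper value outside its range is refused whole. The fingers move at their own pace and stop on an object; "grip_force" is the grip in N (left out, the last holds). Time passes only in rows, so rows that do not move let the fingers close. It gives the time, the measured TCP pose, the force, the opening and the grip force at its end, in the units of the state.
- readout.sense(): the state, without advancing time (a new reading comes with each control period).
- cams.snapshot(name): name is "side" or "top"; returns a dict with "pixels" (420x560x3 uint8, red, green, blue), "intrinsics" (3x3 intrinsics, pixels), "eye" and "rotation" of the camera in the world. Camera axes: x right, y down, z forward; pixel columns grow to the right and rows downward; lengths in m; the calibration is good to about 2 mm. A picture is of the moment at which its call begins. There is no depth.
- sign_off(): hands the job in; it is judged then, once.
The state is a dict: "t": time; "q": joint angles; "qd": joint speeds; "tau": joint torques, N m; "tcp_pos": TCP position; "tool_rot": TCP orientation; "force": force on the tool from outside, world axes, zero at the start; "ft_torque": the same for the moment, N m; "finger_gap": opening from 0.0 (shut) to 1.0 (fully open); "gripper_force": force on a finger pad.
Only numpy, scipy, OpenCV 4.12 (cv2) and the standard library are available. Lean on these libraries where they do the work, as an engineer would, in place of code of your own. Each camera call takes 0.05 s, during which the arm holds its last target. There are 200 camera calls.

## Task

Close the leaning air-filter housing: lift the cap with the bar grip off its peg on the stand, put its two lugs through the slots of the housing's mouth, push it down against the spring and twist it clockwise until it is locked, then let go. Leave the round-knob cap on its peg, and do not push the oil bottle or the screw jar about.

Things in the scene. Friction and masses are not known exactly. Their poses are not given: they have to be found in the camera images.
- bar_cap: The cap to fit: round aluminium flange 82 mm across, 8 mm thick, with a straight black bar grip (64 mm long, 20 mm wide, its top 42 mm above the flange's underside). Origin: centre of the flange's underside; z points out through the grip, x along the bar, so half a turn is the same. 0.15 to 0.31 kg. At first upright on one of the two pegs, its bar within 50 degrees of the stand's x
- cap_lugs (a point): Point on the cap's axis 14 mm below the flange's underside, level with its two lugs; axes as bar_cap's. Hollow plug 48 mm across, 25.5 mm long, tapered to 42 mm at its end. The two opposite lugs lie under the bar's ends, in line with it: 18 mm wide, reaching 36 mm from the axis, from 10.5 to 17.5 mm below the flange's underside, lower edges stepped in by 2 mm
- knob_cap: A cap that does not belong on this housing: same flange and plug, but no lugs and a round black knob 54 mm across (top 36 mm above the flange's underside). Origin: centre of the flange's underside, z up. It sits on the other peg and is to be left there
- cap_stand: Fixed steel stand, base 90 mm (x) by 220 mm (y). Origin: centre of its foot, z up. Two upright pegs at y = -60 and +60 mm: a shoulder 44 mm across at height 100 mm, on which the end of a cap's plug rests, and above it a pin 18 mm across, 17 mm high, inside the plug's bore (28 mm). A cap on it has its flange's underside at height 125.5 mm and comes off straight up
- housing: Fixed grey filter housing: a barrel 94 mm across on a base 130 by 110 mm, with a pipe stub on each side (152 mm over both). Origin: on the table straight below the mouth's centre, z up. The barrel leans 30 degrees from vertical towards the housing's own -x (mainly to the robot's right); the mouth's centre is at [0, 0, 135] mm in this frame; tallest point 160 mm
- mouth_slots (a point): Centre of the mouth, in the plane of its rim. z points out along the leaning axis; x runs along the two opposite slots: the bar must lie along it, either way round, for the lugs to go in. The rim is a collar of 53 mm bore with slots 44 degrees wide (about 25 mm at the lugs). With the lugs beside the slots the cap stops with its flange's underside 17 mm above the rim
- mouth_locked (a point): Same point and z as mouth_slots, but x along the bar when locked: turned 60 degrees clockwise from the slots, seen from outside (-60 degrees about z). The lugs meet a stop at about 65 degrees. Let go there, the cap is lifted by the spring: its lugs rise 3 mm into pockets (about 5 degrees of play each side), the flange's underside then 5.5 mm above the rim
- spring_plate (a joint): Sprung plate inside the mouth: how far it is pressed in, 0 to 0.015 m. The plug's end meets it when the flange's underside is 11.5 mm above the rim; it resists with about 6 N at first, 10 N with the flange on the rim, where the cap bottoms. The lugs can turn under the collar only while the flange is held within 2 mm of the rim
- oil_bottle: Oil bottle, 60 mm across and 204 mm tall, standing between stand and housing. Origin: centre of its underside
- screw_jar: Jar with a yellow lid, 84 mm across and 132 mm tall, standing beside the oil bottle between stand and housing. Origin: centre of its underside

How it is judged:
By the outcome, as a careful person would: the job done as asked, in the order asked, and still so for the second after the job is handed in, with the robot touching nothing.
It also fails if it takes over 45 s, if anything falls off the work surface, if the arm or the gripper's body presses on something with over 40 N, if the wrist force passes 120 N, or if a joint passes its speed limit or range.

## Working session

There is one attempt and no reset: what is moved stays moved. The work goes in short steps, Python scripts to look and compute and a tool call to move; the robot and the scene stay as the last step left them, time stands still between calls to the robot, and variables do not carry over. Pictures are saved under pics/ and viewed, at most 10 in all, crops included, and the job is handed in when it is done.

Besides the shell and the picture viewer there is one more tool, called after "Emit:" as a command line: name --argument value ..., lists and objects as JSON in quotes. send_rows: Moves the arm, as the interface text tells. Its arguments: {"type":"object","properties":{"commands":{"type":"string"},"grip_force":{"type":"number"}},"required":["commands"]}

```bash
mkdir -p pics; ls
python3 - <<'E'
from station import readout, cams
import cv2
print(readout.sense())
for n in("top","side"):
    s=cams.snapshot(n); cv2.imwrite(f"pics/{n}0.png",s["pixels"][:,:,::-1]); print(n,s["intrinsics"],s["eye"],s["rotation"])
E
```

```text
pics
{'t': 0.0, 'q': array([-1.40148716e+00,  5.28477316e-01,  1.43395252e+00,  1.60726477e-05,
        1.18137787e+00, -1.78496470e-01]), 'qd': array([ 0.00145391,  0.00040264, -0.00073727, -0.00101777,  0.00049879,
        0.00076988]), 'tau': array([-4.35684451e-04, -4.42354596e+01, -1.78028387e+01, -4.13826565e-04,
        8.50067911e-03, -1.59065214e-07]), 'tcp_pos': array([ 0.21293301, -0.58684411,  0.23831078]), 'tool_rot': array([ 9.84916900e-01,  1.73024490e-01,  1.25187424e-05, -1.10747794e-03]), 'force': array([ 0.55283885, -0.59267171,  0.2936348 ]), 'ft_torque': array([-0.01579917, -0.0080266 ,  0.0026195 ]), 'gripper_force': 0.0, 'finger_gap': 1.0025827703683778}
top [[475.9502544    0.         283.86659653]
 [  0.         475.9502544  208.14539674]
 [  0.           0.           1.        ]] [0.21478848 0.0239828  1.23288562] [-0.69707779  0.70997744 -0.07855819  0.06199355]
side [[456.51819236   0.         276.10661731]
 [  0.         456.51819236 210.3157049 ]
 [  0.           0.           1.        ]] [0.54303284 0.77586111 0.73291811] [ 0.0728111   0.89900091 -0.42988043 -0.04121543]
```

View pics/top0.png

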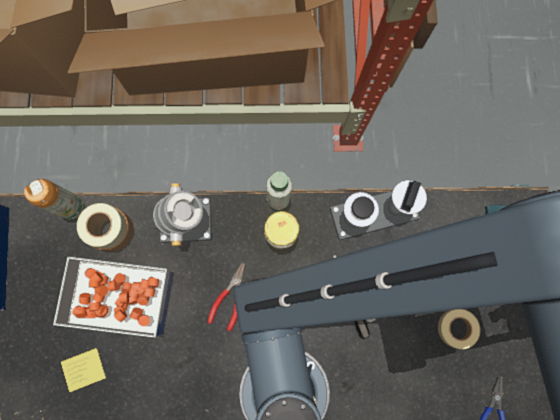

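View pics/side0.png

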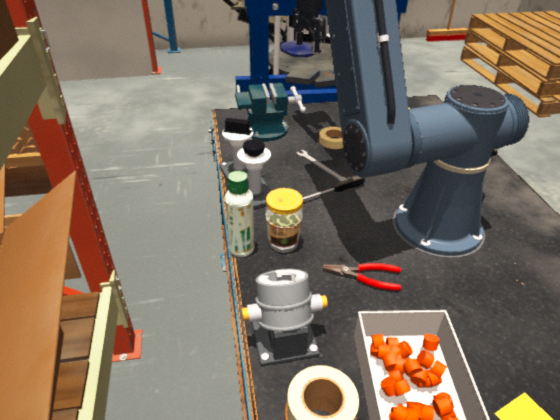

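The top view shows the bar cap at (408,197), the knob cap at (361,209), the bottle at (279,185), the jar at (281,230) and the housing at (180,212). In the side view the housing is at (285,310), with pipe stubs at (247,314) and (325,301). Next I'll enlarge the caps and the housing.

Run:
```python
import cv2,numpy as np
t=cv2.imread("pics/top0.png");s=cv2.imread("pics/side0.png")
r=lambda im,x,y,w,h,k:cv2.resize(im[y:y+h,x:x+w],None,fx=k,fy=k,interpolation=cv2.INTER_CUBIC)
a=r(t,145,175,75,75,5.3)[:400,:397];b=r(s,235,260,100,100,4)[:,:397]
a=cv2.resize(a,(397,398));b=cv2.resize(b,(397,398))
c=cv2.resize(t[170:240,325:435],(397,200));
cv2.imwrite("pics/h0.png",np.vstack([np.hstack([a,b]),np.hstack([c,np.zeros_like(c)])]))
```

```text
(no output)
```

View pics/h0.png

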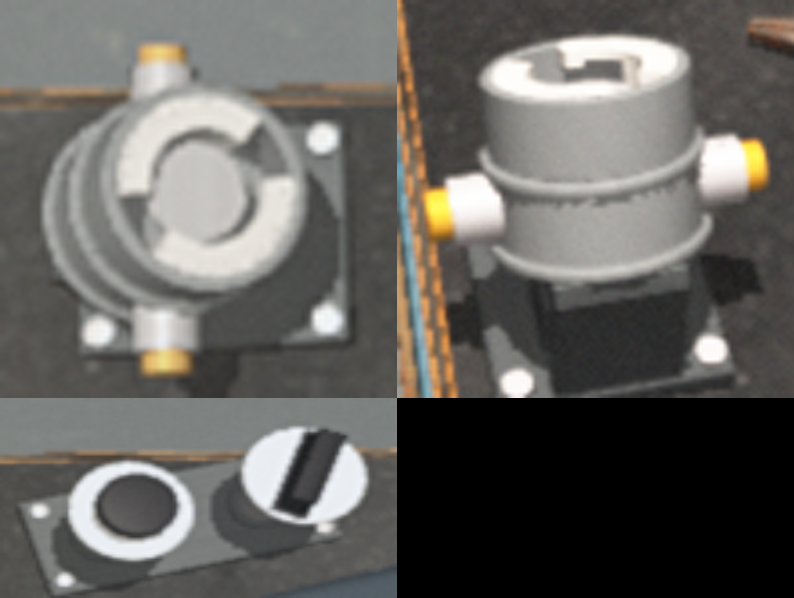

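```bash
cat > h.py <<'E'
import numpy as np,cv2
from scipy.spatial.transform import Rotation as R
from scipy.optimize import least_squares
from station import readout,cams
def snap(n):
    s=cams.snapshot(n); s["R"]=R.from_quat(s["rotation"]).as_matrix(); s["hsv"]=cv2.cvtColor(s["pixels"],cv2.COLOR_RGB2HSV); return s
def ray(s,p):
    p=np.atleast_2d(p).astype(float); d=np.c_[p,np.ones(len(p))]@np.linalg.inv(s["intrinsics"]).T@s["R"].T
    return np.array(s["eye"]),d/np.linalg.norm(d,axis=1)[:,None]
def onplane(s,p,c,n):
    e,d=ray(s,p); return e+d*(((c-e)@n)/(d@n))[:,None]
def onz(s,p,z): return onplane(s,p,np.array([0,0,z]),np.array([0,0,1.]))
def tri(s1,p1,s2,p2):
    e1,d1=ray(s1,p1);e2,d2=ray(s2,p2);d1=d1[0];d2=d2[0]
    t=np.linalg.lstsq(np.c_[d1,-d2],e2-e1,rcond=None)[0]; a=e1+t[0]*d1;b=e2+t[1]*d2
    return (a+b)/2,np.linalg.norm(a-b)
def blobs(s,lo,hi,roi,amin=8):
    x,y,w,h=roi; m=np.zeros(s["hsv"].shape[:2],np.uint8); m[y:y+h,x:x+w]=cv2.inRange(s["hsv"],lo,hi)[y:y+h,x:x+w]
    k,l,st,c=cv2.connectedComponentsWithStats(m)
    return [(c[i],st[i,4],np.argwhere(l==i)[:,::-1]) for i in range(1,k) if st[i,4]>=amin]
def circ(P): # 2D circle fit
    A=np.c_[2*P,np.ones(len(P))]; v=np.linalg.lstsq(A,(P**2).sum(1),rcond=None)[0]; return v[:2],np.sqrt(v[2]+v[:2]@v[:2])
def Rq(q): return R.from_quat(q)
E
python3 - <<'E'
from h import *
np.set_printoptions(precision=4,suppress=True)
T=snap("top");S=snap("side")
yt=blobs(T,(12,110,120),(35,255,255),(155,178,50,72)); ys=blobs(S,(12,110,120),(35,255,255),(236,280,100,45))
for c,a,_ in yt+ys: print("yel",c,a)
yt=sorted(yt,key=lambda b:-b[1])[:2];ys=sorted(ys,key=lambda b:-b[1])[:2]
yt.sort(key=lambda b:b[0][1]);ys.sort(key=lambda b:b[0][0])
P=[tri(T,yt[i][0],S,ys[i][0]) for i in (0,1)];print("stubs",P)
d=P[0][0]-P[1][0];print("len",np.linalg.norm(d),"yaw of stub line",np.degrees(np.arctan2(d[1],d[0])))
# bolts
for c,a,_ in blobs(T,(0,0,190),(179,40,255),(145,190,75,60),4): print("white",c,a,onz(T,c,.012))
# cap
w=[b for b in blobs(T,(0,0,185),(179,40,255),(335,170,100,65),60)]
for b in w:
    hull=cv2.convexHull(b[2].astype(np.int32))[:,0]; Q=onz(T,hull,.1335)[:,:2]; print("flange px",b[0],b[1],"circ",*circ(Q),cv2.minEnclosingCircle(Q.astype(np.float32)))
k=blobs(T,(0,0,0),(179,255,60),(392,175,36,45),20)
for b in k:
    print("bar",b[0],b[1],cv2.minAreaRect(b[2].astype(np.float32)))
for c,a,_ in blobs(T,(0,0,0),(179,255,60),(345,190,35,35),20): print("knob",c,a,onz(T,c,.1615))
for z,p in((.204,(279,181)),(.132,(281.5,229))): print(onz(T,p,z))
print(onz(T,[(350,108),(20,118)],0.3))
E
```

```text
yel [175.5 184.5] 16
yel [175.9444 243.1944] 36
yel [242.6438 306.8082] 146
yel [324.4127 300.5238] 63
yel [236.6 298.1] 10
yel [237.6 306.1] 10
yel [239.1875 316.875 ] 16
stubs [(array([0.5071, 0.2582, 0.0996]), np.float64(0.001314325072512271)), (array([0.3615, 0.2569, 0.0886]), np.float64(0.004579756579730339))]
len 0.14595524612981955 yaw of stub line 0.5184004344978296
white [173.3125 190.8125] 16 [[0.512  0.2818 0.012 ]]
white [177.9118 199.5098] 204 [[0.4884 0.2693 0.012 ]]
white [205.3333 200.875 ] 24 [[0.4836 0.1978 0.012 ]]
white [185.4032 215.0135] 444 [[0.4468 0.2489 0.012 ]]
white [174.3774 236.6792] 53 [[0.3906 0.276  0.012 ]]
white [206.2917 235.    ] 24 [[0.3935 0.1942 0.012 ]]
white [162.9091 237.0909] 22 [[0.39   0.3053 0.012 ]]
flange px [408.4346 197.5689] 566 circ [ 0.4579 -0.3029] 0.041591537568847814 ((0.45591792464256287, -0.30450257658958435), 0.04511938616633415)
flange px [359.7464 210.3423] 485 circ [ 0.4316 -0.1862] 0.040808680020787705 ((0.43160170316696167, -0.18622440099716187), 0.04130401834845543)
bar [408.7801 197.0496] 141 ((410.11090087890625, 195.20892333984375), (9.789871215820312, 29.859107971191406), 20.85445785522461)
[[0.4842 0.0072 0.204 ]]
[[0.387  0.0023 0.132 ]]
[[ 0.6147 -0.1429  0.3   ]
 [ 0.6004  0.5382  0.3   ]]
```

Run:
```python
from h import *
np.set_printoptions(precision=4,suppress=True)
T=snap("top");S=snap("side")
k=blobs(T,(0,0,0),(179,255,75),(392,175,40,45),20)
b=max(k,key=lambda b:b[1]); Q=onz(T,b[2],.1675)[:,:2]
r=cv2.minAreaRect((Q*1000).astype(np.float32)); print("bar rect mm",r,len(Q)); 
u,s,v=np.linalg.svd(Q-Q.mean(0)); print("mean",Q.mean(0),"yaw",np.degrees(np.arctan(v[0,1]/v[0,0])))
# stubs
print(tri(T,(175.5,184.3),S,(245.5,313.7)))
psi=np.radians(92); xh=np.array([np.cos(psi),np.sin(psi),0]); yh=np.array([-xh[1],xh[0],0]); n=np.cos(np.pi/6)*np.array([0,0,1.])-.5*xh; ex=np.cos(np.pi/6)*xh+.5*np.array([0,0,1.])
# n cross check: ex x yh = n
print(np.cross(ex,yh)-n)
for V in (215,225,235):
  for nm,s,roi in(("T",T,(165,188,40,50)),("S",S,(250,262,65,30))):
    bl=blobs(s,(0,0,V),(179,60,255),roi,30); 
    bl=[b for b in bl]
    c=np.array([.448,.245,.135])
    p=np.vstack([b[2] for b in bl]) if bl else None
    if p is None: continue
    for _ in range(3):
        W=onplane(s,p,c,n)-c; L=np.c_[W@ex,W@yh]
        h=cv2.convexHull((L*1000).astype(np.float32))[:,0]
        e,rad=circ(h); c2=c+(e[0]*ex+e[1]*yh)/1000
        c=c2-(0,0,0)
        print(V,nm,[(b[0].round(1),b[1]) for b in bl],c,rad,np.abs(np.linalg.norm(h-e,axis=1)-rad).max()) if _==2 else 0
        # keep on ray at z=.135
        e0,d=ray(s,[0,0]); dd=c-s["eye"]; c=np.array(s["eye"])+dd*((.135-s["eye"][2])/dd[2])
    W=onplane(s,p,c,n)-c; L=np.c_[W@ex,W@yh]; a=np.degrees(np.arctan2(L[:,1],L[:,0]));rr=np.linalg.norm(L,axis=1)
    hh=np.histogram(a[(rr>.027)&(rr<.038)],bins=36,range=(-180,180))[0]; print(c,hh)
```

```text
bar rect mm ((455.3783874511719, -295.9156188964844), (22.935688018798828, 73.44232940673828), 66.48168182373047) 281
mean [ 0.4556 -0.2963] yaw -23.93038454726374
(array([0.5069, 0.262 , 0.0868]), np.float64(0.006854775363317787))
[0. 0. 0.]
215 T [(array([178.1, 199.6]), np.int32(162)), (array([188.9, 219.7]), np.int32(171))] [0.4363 0.2303 0.135 ] 38.95820372840473 1.2081564245025902
[0.4363 0.2303 0.135 ] [10  0  0  0  0  5 11 10 10 11 10 11 10 10 10 11 10 11  9  0  0  0  0  8
 11 10  9 12 10 12 11 12  9 11  9 11]
215 S [(array([282.5, 277. ]), np.int32(381))] [0.4344 0.2298 0.135 ] 42.30778265019443 1.0751613732880898
[0.4344 0.2298 0.135 ] [6 0 0 0 0 4 7 6 6 7 7 6 7 6 7 7 6 7 7 5 2 7 7 6 6 6 5 5 6 5 7 3 7 5 5 5]
225 T [(array([178.3, 199.4]), np.int32(131)), (array([188.8, 219.4]), np.int32(134))] [0.4369 0.2305 0.135 ] 38.015736575368415 1.3952711424913886
[0.4369 0.2305 0.135 ] [ 7  0  0  0  0  6  9 10  8  8 11  8 10  9 10 12  8 10  5  0  0  0  0  6
 10 11  8 12 10  9 10 11  8  8 10  8]
225 S [(array([291.1, 273.4]), np.int32(181)), (array([272.1, 280.8]), np.int32(158))] [0.4344 0.2297 0.1348] 41.41388991824237 1.4813797766159027
[0.4344 0.2299 0.135 ] [6 0 0 0 0 5 6 6 6 6 7 6 7 7 6 7 6 8 7 5 1 4 7 6 6 6 5 4 7 5 7 3 7 5 5 5]
235 S [(array([291. , 273.3]), np.int32(164)), (array([271.7, 280.8]), np.int32(143))] [0.4347 0.2303 0.1352] 40.50245894849112 2.4287719922656166
[0.4346 0.2301 0.135 ] [5 0 0 0 0 7 6 4 6 6 7 6 7 7 6 7 6 7 7 5 0 2 6 8 6 5 5 6 7 4 7 5 5 5 4 5]
```

Mouth centre from both views is about (0.4355, 0.230, 0.135), with the slots about 31.5° from the lean direction. The bar cap is at (0.458, -0.303) with bar yaw about -23°. The spacing to the knob cap is 119.6 mm against the expected 120, which agrees. I'll start by turning the tool and lifting.

Emit:
send_rows --commands "85 0 0 -0.2 -1;85 0 0 -0.2 -1;85 0 0 -0.2 -1;85 0 0 -0.2 -1;85 0 0 -0.2 -1;85 0 0 -0.2 -1;85 0 0 -0.2 -1;85 0 0 -0.2 -1;85 0 0 -0.2 -1;85 0 0 -0.2 -1;85 0 0 -0.2 -1;85 0 0 -0.2 -1;85 0 0 -0.2 -1;85 0 0 -0.2 -1;85 0 0 -0.2 -1;85 0 0 -0.2 -1;85 0 0 -0.2 -1;85 0 0 -0.2 -1;85 0 0 -0.2 -1;85 0 0 -0.2 -1"

```text
t: 1.97
tcp_pos: [0.213, -0.5874, 0.3194]
tool_rot: [0.642, 0.767, 0.0, -0.0]
force: [0.6, 0.3, 0.2]
finger_gap: 0.994
gripper_force: 0.0
```

Emit:
send_rows --commands "85 0 0 0 -1;85 0 0 0 -1;85 0 0 0 -1;85 0 0 0 -1;85 0 0 0 -1;85 0 0 0 -1;85 0 0 0 -1;85 0 0 0 -1;85 0 0 0 -1;85 0 0 0 -1;85 0 0 0 -1;85 0 0 0 -1;85 0 0 0 -1;85 0 0 0 -1"

```text
t: 3.13
tcp_pos: [0.213, -0.5874, 0.3192]
tool_rot: [0.207, 0.978, 0.0, -0.0]
force: [0.2, -0.1, 0.2]
finger_gap: 0.994
gripper_force: 0.0
```

```bash
cat >> h.py <<'E'
np.set_printoptions(precision=4,suppress=True)
def go(target):
    s=readout.sense(); r=R.from_quat(s["tool_rot"]).as_matrix()
    print("t",s["t"],"q",s["q"],"tcp",s["tcp_pos"],"\nR",r.tolist(),"yaw x",np.degrees(np.arctan2(r[1,0],r[0,0])),"F",s["force"],"gap",s["finger_gap"])
    print("tool-shift/20mm",r.T@(np.array(target)-s["tcp_pos"])/.02)
E
python3 -c "
from h import *
go([.458,-.303,.24])"
```

```text
t 3.1333 q [-1.4015  0.4519  1.3345 -0.      1.3555 -2.5556] tcp [ 0.213  -0.5874  0.3192] 
R [[-0.9144432184459662, 0.4047142146188724, -6.872854215180577e-05], [0.4047141712084405, 0.9144431777647951, 0.00033802734909261893], [0.00019965281959615763, 0.00028129140205168017, -0.9999999405069476]] yaw x 156.12678261424972 F [ 0.1549 -0.0927  0.1639] gap 0.9939081895449995
tool-shift/20mm [-5.4472 17.96    3.9634]
```

Emit:
send_rows --commands "85 -0.27 0.9 0.1 0;85 -0.27 0.9 0.1 0;85 -0.27 0.9 0.1 0;85 -0.27 0.9 0.1 0;85 -0.27 0.9 0.1 0;85 -0.27 0.9 0.1 0;85 -0.27 0.9 0.1 0;85 -0.27 0.9 0.1 0;85 -0.27 0.9 0.1 0;85 -0.27 0.9 0.1 0;85 -0.27 0.9 0.1 0;85 -0.27 0.9 0.1 0;85 -0.27 0.9 0.1 0;85 -0.27 0.9 0.1 0;85 -0.27 0.9 0.1 0;85 -0.27 0.9 0.1 0;85 -0.27 0.9 0.1 0;85 -0.27 0.9 0.1 0;85 -0.27 0.9 0.1 0;85 -0.27 0.9 0.1 0"

```text
t: 4.8
tcp_pos: [0.459, -0.301, 0.2792]
tool_rot: [0.208, 0.978, 0.0, -0.0]
force: [0.1, -1.1, -0.9]
finger_gap: 0.995
gripper_force: 0.0
```

```bash
python3 -c "
from h import *
go([.458,-.303,.162])
s=snap('top');t=snap('side')
a=cv2.resize(s['pixels'][150:250,330:450],(480,400));b=cv2.resize(t['pixels'][60:210,190:310],(320,400))
cv2.imwrite('pics/a1.png',np.hstack([a,b])[:,:,::-1])"
```

```text
t 4.8 q [-0.7841  0.3786  1.5765  0.0002  1.1869 -1.9353] tcp [ 0.459  -0.301   0.2792] 
R [[-0.9132291971651998, 0.40744620651979246, -0.00014912288599732467], [0.4074461005745277, 0.9132291333560103, 0.0004744643741926602], [0.0003295020733364706, 0.00037253518112142234, -0.9999998763229536]] yaw x 155.95549512966352 F [ 0.0791 -1.1343 -0.8523] gap 0.9945232942885134
tool-shift/20mm [ 0.0046 -0.1154  5.8606]
```

View pics/a1.png

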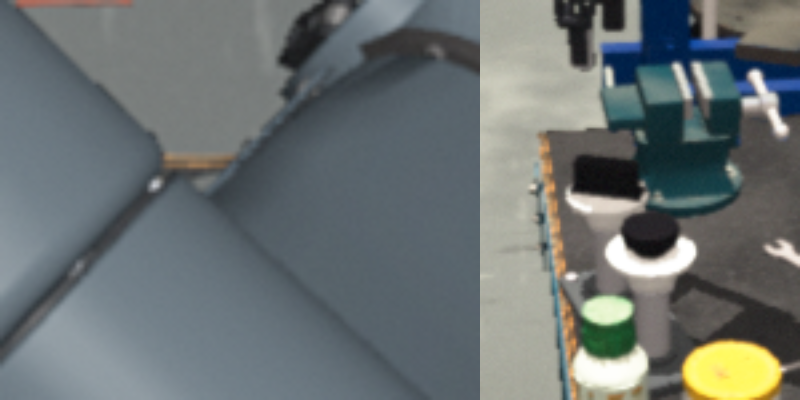

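```bash
python3 -c "
from h import *
t=snap('side')
b=max(blobs(t,(0,0,0),(179,255,50),(220,112,36,28),20),key=lambda b:b[1]);print(b[0],b[1])
for z in (.15,.1675): print(onz(t,b[0],z))
w=max(blobs(t,(0,0,170),(179,45,255),(215,115,45,40),20),key=lambda b:b[1]);h=cv2.convexHull(w[2].astype(np.int32))[:,0];print(w[1],circ(onz(t,h,.1335)[:,:2]))
K=t['intrinsics']
for z in(.1255,.1335,.1675):
  p=K@t['R'].T@(np.array([.458,-.303,z])-t['eye']);print(p[:2]/p[2])
"
```

```text
[239.9059 124.3859] 425
[[ 0.4504 -0.3102  0.15  ]]
[[ 0.4532 -0.2776  0.1675]]
163 (array([ 0.4609, -0.2948]), np.float64(0.039503890349768096))
[237.7051 134.098 ]
[237.5811 131.4417]
[237.0426 119.9033]
```

Emit:
send_rows --commands "85 0 -0.1 1 0;85 0 0 1 0;85 0 0 1 0;85 0 0 1 0;85 0 0 1 0;85 0 0 0.8 0;85 0 0 0.5 0;85 0 0 0.3 0;85 0 0 0 0;10 0 0 0 0;10 0 0 0 0;10 0 0 0 0;10 0 0 0 0;10 0 0 0 0;10 0 0 0 0;10 0 0 0 0;10 0 0 0 0" --grip_force 70

```text
t: 6.37
tcp_pos: [0.4579, -0.3049, 0.1479]
tool_rot: [0.208, 0.978, -0.0, 0.0]
force: [0.3, 0.7, 5.4]
finger_gap: 0.221
gripper_force: 68.6
```

```bash
python3 -c "
from h import *
go([.458,-.303,.3])"
```

```text
t 6.3667 q [-0.7906  0.5542  1.7076 -0.0001  0.8788 -1.9413] tcp [ 0.4579 -0.3049  0.1479] 
R [[-0.9130807407062542, 0.4077783318957005, 0.0006268872927980574], [0.40777786930704446, 0.9130808556612895, -0.0007485507692787082], [-0.0008776415697469548, -0.0004278565263163862, -0.9999995233419203]] yaw x 155.9346698861833 F [0.316  0.7497 5.4189] gap 0.22076880509332839
tool-shift/20mm [ 0.0287  0.087  -7.6033]
```

Emit:
send_rows --commands "10 0 0 -0.2 0;10 0 0 -0.4 0;10 0 0 -0.7 0;10 0 0 -1 0;10 0 0 -1 0;10 0 0 -1 0;10 0 0 -1 0;10 0 0 -1 0;10 0 0 -1 0;10 0 0 -1 0;10 0 0 0 0"

```text
t: 7.28
tcp_pos: [0.4592, -0.3061, 0.3174]
tool_rot: [0.208, 0.978, -0.002, 0.004]
force: [0.2, -0.2, -1.9]
finger_gap: 0.224
gripper_force: 68.6
```

```bash
cat > kin.py <<'E'
from h import *
Z=lambda a:R.from_euler('z',a); Y=lambda a:R.from_euler('y',a)
def fk(q,p): # L1,L2,h,Lt,d,a
    L1,L2,h,Lt,d,a=p
    r=Z(q[0]); x=np.array([0,0,h])+r.apply([0,d,0])
    r=r*Y(q[1]); x=x+r.apply([0,0,L1]); r=r*Y(q[2]); x=x+r.apply([a,0,L2])
    r=r*Z(q[3])*Y(q[4]); x=x+r.apply([0,0,Lt]); r=r*Z(q[5]+np.pi/2*0)
    return x,r
E
python3 - <<'E'
from kin import *
go([.122,-.366,.3])
D=[([-1.4015,.5285,1.434,0,1.1814,-.1785],[.2129,-.5868,.2383]),([-1.4015,.4519,1.3345,0,1.3555,-2.5556],[.213,-.5874,.3192]),
([-.7841,.3786,1.5765,0,1.1869,-1.9353],[.459,-.301,.2792]),([-.7906,.5542,1.7076,0,.8788,-1.9413],[.4579,-.3049,.1479])]
s=readout.sense();D.append((s["q"],s["tcp_pos"]))
f=lambda p:np.concatenate([fk(q,p)[0]-x for q,x in D]+[(p-np.array([.43,.43,.4,.3,.11,0]))*.002])
o=least_squares(f,[.43,.43,.4,.3,.11,0]);print(o.x,np.abs(o.fun).max())
x,r=fk(s["q"],o.x);print((r.inv()*R.from_quat(s["tool_rot"])).as_euler('zyx',degrees=True))
E
```

```text
t 7.2833 q [-0.7905  0.3401  1.5238  0.0001  1.2694 -1.9413] tcp [ 0.4592 -0.3061  0.3174] 
R [[-0.9130578777406817, 0.40778688392845236, 0.005930361844398687], [0.40775523143929987, 0.9130723940326313, -0.005871498054369984], [-0.007809169582328386, -0.00294288148630002, -0.9999651775531948]] yaw x 155.93532005233547 F [ 0.1686 -0.2172 -1.9038] gap 0.22394445565004836
tool-shift/20mm [14.1794 -9.6071  0.7898]
[0.588  0.3917 0.2827 0.2972 0.111  0.1142] 0.0003160379922154001
[90. -0.  0.]
```

Emit:
send_rows --commands "10 0 0 0 1;10 0 0 0 1;10 0 0 0 1;10 0 0 0 1;10 0 0 0 1;10 0 0 0 1;10 0 0 0 1;10 0 0 0 1"

```text
t: 7.95
tcp_pos: [0.4569, -0.304, 0.3116]
tool_rot: [0.472, 0.882, 0.0, -0.001]
force: [0.3, -0.9, -2.5]
finger_gap: 0.219
gripper_force: 68.6
```

```bash
python3 -c "
from h import *
go([.122,-.38,.3])"
```

```text
t 7.95 q [-0.7908  0.346   1.5314  0.      1.2673 -1.3794] tcp [ 0.4569 -0.304   0.3116] 
R [[-0.5552046041950522, 0.8317109201236015, -0.0021892527875591594], [0.8317080184457069, 0.5552086362164887, 0.002267669231282538], [0.0031015373173998466, -0.0005617986998180485, -0.9999950324119065]] yaw x 123.72499252784809 F [ 0.3346 -0.9317 -2.5446] gap 0.21932595931852905
tool-shift/20mm [  6.1367 -16.0373   0.6094]
```

Emit:
send_rows --commands "10 0.34 -0.89 0 0;10 0.34 -0.89 0 0;10 0.34 -0.89 0 0;10 0.34 -0.89 0 0;10 0.34 -0.89 0 0;10 0.34 -0.89 0 0;10 0.34 -0.89 0 0;10 0.34 -0.89 0 0;10 0.34 -0.89 0 0;10 0.34 -0.89 0 0;10 0.34 -0.89 0 0;10 0.34 -0.89 0 0;10 0.34 -0.89 0 0;10 0.34 -0.89 0 0;10 0.34 -0.89 0 0;10 0.34 -0.89 0 0;10 0.34 -0.89 0 0;10 0.34 -0.89 0 0"

```text
t: 9.45
tcp_pos: [0.1226, -0.3811, 0.3122]
tool_rot: [0.47, 0.883, 0.001, -0.001]
force: [-0.6, -0.5, -3.1]
finger_gap: 0.219
gripper_force: 68.8
```

```bash
python3 -c "
from h import *
go([.122,-.28,.3])"
```

```text
t 9.45 q [-1.5406  0.117   1.8527  0.0001  1.1742 -2.1328] tcp [ 0.1226 -0.3811  0.3122] 
R [[-0.5581326947940565, 0.8297517068163196, -6.109749601464036e-06], [0.8297493862783212, 0.558131151267878, 0.0023609225193650858], [0.001962389531683289, 0.0013126384869510794, -0.9999972129998805]] yaw x 123.92683347197503 F [-0.5701 -0.5128 -3.1358] gap 0.21860674556597165
tool-shift/20mm [4.2084 2.796  0.6211]
```

Emit:
send_rows --commands "10 0.83 0.56 0 0;10 0.83 0.56 1 0;10 0.83 0.56 1 0;10 0.83 0.56 1 0;10 0.83 0.56 1 0;10 0.83 0.56 1 0;10 0.83 0.56 0 0;10 0.83 0.56 0 0"

```text
t: 10.12
tcp_pos: [0.1236, -0.2189, 0.2119]
tool_rot: [0.47, 0.883, 0.002, -0.001]
force: [-0.9, -0.7, -3.0]
finger_gap: 0.221
gripper_force: 69.0
```

```bash
python3 -c "
from h import *
go([.122,-.28,.2])"
```

```text
t 10.1167 q [-1.5143  0.0613  2.3095  0.0001  0.776  -2.1062] tcp [ 0.1236 -0.2189  0.2119] 
R [[-0.5578956153170483, 0.8299110911893075, -0.0002512588019089818], [0.8298989119503981, 0.5578890196268474, 0.005257159246285098], [0.004503149293310041, 0.0027244266862037096, -0.9999861494769186]] yaw x 123.91078062117813 F [-0.9464 -0.6716 -3.0091] gap 0.22073145799247373
tool-shift/20mm [-2.4942 -1.7708  0.5797]
```

Emit:
send_rows --commands "10 0.83 0.56 0.3 0;10 0.83 0.56 0.3 0;10 0.83 0.56 0.3 0;10 0.83 0.56 0 0"

```text
t: 10.45
tcp_pos: [0.1282, -0.1491, 0.2026]
tool_rot: [0.471, 0.882, -0.001, -0.001]
force: [0.3, -0.4, -1.7]
finger_gap: 0.219
gripper_force: 71.2
```

```bash
python3 -c "
from h import *
go([.122,-.28,.2])"
```

```text
t 10.45 q [-1.4554 -0.0117  2.4402 -0.0045  0.7138 -2.0424] tcp [ 0.1282 -0.1491  0.2026] 
R [[-0.5566979004411308, 0.8307096631079115, -0.002983833704661736], [0.8307128271687657, 0.5567010951330442, 0.0002990901964041834], [0.0019095606073738752, -0.0023122060482202687, -0.9999955036306301]] yaw x 123.82781175837546 F [ 0.3398 -0.4256 -1.6952] gap 0.2193132199609972
tool-shift/20mm [-5.2654 -3.9     0.1271]
```

Emit:
send_rows --commands "10 0 0 1 0;10 0 0 1 0"

```text
t: 10.62
tcp_pos: [0.1406, -0.1615, 0.1808]
tool_rot: [0.47, 0.883, 0.0, -0.007]
force: [-0.9, -0.3, -2.1]
finger_gap: 0.222
gripper_force: 71.4
```

```bash
python3 -c "
from h import *
go([.122,-.28,.2])"
```

```text
t 10.6167 q [-1.3841  0.1105  2.4426 -0.0175  0.5976 -1.9617] tcp [ 0.1406 -0.1615  0.1808] 
R [[-0.5581209559214989, 0.8296815633539253, -0.011379894193670461], [0.829669582616806, 0.5582099343942036, 0.0070748020519465875], [0.012222202818140368, -0.005492956781698173, -0.99991021856168]] yaw x 123.9288275585883 F [-0.9191 -0.2686 -2.1117] gap 0.22179984758331808
tool-shift/20mm [-4.3875 -4.0838 -0.9921]
```

Reach limits hardly tilt the tool. Driving the spin past the last joint's limit should tilt it sideways instead, so I'll move to where that direction is the one I need.

```bash
python3 -c "
from h import *
go([.43,.17,.33])"
```

```text
t 10.6167 q [-1.3841  0.1105  2.4426 -0.0175  0.5976 -1.9617] tcp [ 0.1406 -0.1615  0.1808] 
R [[-0.5581209559214989, 0.8296815633539253, -0.011379894193670461], [0.829669582616806, 0.5582099343942036, 0.0070748020519465875], [0.012222202818140368, -0.005492956781698173, -0.99991021856168]] yaw x 123.9288275585883 F [-0.9191 -0.2686 -2.1117] gap 0.22179984758331808
tool-shift/20mm [ 5.7645 21.2173 -7.5076]
```

Emit:
send_rows --commands "10 0.1 0.4 -1 0;10 0.1 0.6 -0.9 0;10 0.2 0.8 -0.6 0;10 0.25 0.9 -0.4 0"

```text
t: 10.95
tcp_pos: [0.1788, -0.1201, 0.2386]
tool_rot: [0.471, 0.882, 0.003, -0.009]
force: [0.7, -0.4, -2.0]
finger_gap: 0.221
gripper_force: 71.3
```

Emit:
send_rows --commands "10 0.25 0.92 -0.23 0;10 0.25 0.92 -0.23 0;10 0.25 0.92 -0.23 0;10 0.25 0.92 -0.23 0;10 0.25 0.92 -0.23 0;10 0.25 0.92 -0.23 0;10 0.25 0.92 -0.23 0;10 0.25 0.92 -0.23 0;10 0.25 0.92 -0.23 0;10 0.25 0.92 -0.23 0;10 0.25 0.92 -0.23 0;10 0.25 0.92 -0.23 0;10 0.25 0.92 -0.23 0;10 0.25 0.92 -0.23 0;10 0.25 0.92 -0.23 0;10 0.25 0.92 -0.23 0;10 0.25 0.92 -0.23 0;10 0.25 0.92 -0.23 0;10 0.25 0.92 -0.23 0;10 0.25 0.92 -0.23 0"

```text
t: 12.62
tcp_pos: [0.4285, 0.1676, 0.33]
tool_rot: [0.47, 0.883, 0.003, -0.01]
force: [0.6, -0.2, -3.0]
finger_gap: 0.218
gripper_force: 71.4
```

```bash
python3 -c "
from h import *
go([.43,.17,.33])"
```

```text
t 12.6167 q [ 0.119   0.1951  1.6983  0.0165  1.2618 -0.4785] tcp [0.4285 0.1676 0.33  ] 
R [[-0.558139807409083, 0.8296056308410052, -0.015311847120782334], [0.829501744459962, 0.5583284444103801, 0.014007287394981362], [0.020169564279680724, -0.00488317920863462, -0.9997846484306433]] yaw x 123.93509256032591 F [ 0.6078 -0.2235 -2.9787] gap 0.21789212217670934
tool-shift/20mm [0.0589 0.1276 0.0022]
```

Emit:
send_rows --commands "10 0.45 -0.84 0 0;10 0.45 -0.84 0 0;10 0.45 -0.84 0 0;10 0.45 -0.84 0 0;10 0.45 -0.84 0 0;10 0.45 -0.84 0 0;10 0.45 -0.84 0 0;10 0.45 -0.84 0 0;10 0.45 -0.84 0 0;10 0.45 -0.84 0 0"

```text
t: 13.45
tcp_pos: [0.2374, 0.1476, 0.3322]
tool_rot: [0.47, 0.883, 0.003, -0.01]
force: [-0.5, -0.2, -2.4]
finger_gap: 0.221
gripper_force: 71.3
```

Emit:
send_rows --commands "10 0 0 0.3 1;10 0 0 0.3 1;10 0 0 0.3 1;10 0 0 0.3 1;10 0 0 0.3 1;10 0 0 0.3 1;10 0 0 0.3 1;10 0 0 0.3 1;10 0 0 0.3 1;10 0 0 0.3 1;10 0 0 0.3 1;10 0 0 0.3 1;10 0 0 0.3 1;10 0 0 0.3 1;10 0 0 0.3 1;10 0 0 0.3 1;10 0 0 0.3 1;10 0 0 0.3 1;10 0 0 0.3 1;10 0 0 0.3 1"

```text
t: 15.12
tcp_pos: [0.2371, 0.1494, 0.2126]
tool_rot: [0.928, 0.372, -0.004, -0.009]
force: [-0.0, 0.3, -3.6]
finger_gap: 0.221
gripper_force: 71.4
```

Emit:
send_rows --commands "10 0 0 0 1;10 0 0 0 1;10 0 0 0 1;10 0 0 0 1;10 0 0 0 1;10 0 0 0 1;10 0 0 0 1;10 0 0 0 1;10 0 0 0 1;10 0 0 0 1;10 0 0 0 1;10 0 0 0 1;10 0 0 0 1;10 0 0 0 1;10 0 0 0 1;10 0 0 0 1;10 0 0 0 1;10 0 0 0 1;10 0 0 0 1;10 0 0 0 1"

```text
t: 16.78
tcp_pos: [0.2371, 0.1494, 0.2129]
tool_rot: [0.95, -0.311, -0.009, -0.005]
force: [0.9, 0.3, -2.5]
finger_gap: 0.221
gripper_force: 71.4
```

```bash
python3 -c "
from h import *
go([.24,.145,.2])"
```

```text
t 16.7833 q [0.137  0.1056 2.2494 0.0224 0.7984 2.3252] tcp [0.2371 0.1494 0.2129] 
R [[0.8060857146853291, -0.5916368880079274, -0.013842446623962952], [-0.5914743964918955, -0.8061977994984921, 0.014252942795682705], [-0.01959231672850699, -0.003301640816947243, -0.9998026006633138]] yaw x -36.26977514370822 F [ 0.9225  0.2798 -2.5091] gap 0.22137112332213116
tool-shift/20mm [0.2593 0.0946 0.6374]
```

Emit:
send_rows --commands "10 0 0 0 1;10 0 0 0 1;10 0 0 0 1;10 0 0 0 1;10 0 0 0 1;10 0 0 0 1;10 0 0 0 1;10 0 0 0 1;10 0 0 0 1;10 0 0 0 1;10 0 0 0 1;10 0 0 0 1"

```text
t: 17.78
tcp_pos: [0.2371, 0.1109, 0.2087]
tool_rot: [0.75, -0.66, -0.028, -0.023]
force: [0.1, 0.1, -2.9]
finger_gap: 0.222
gripper_force: 71.4
```

```bash
python3 -c "
from h import *
go([.24,.145,.2])"
```

```text
t 17.7833 q [-0.0879  0.0796  2.3082  0.1007  0.7742  2.854 ] tcp [0.2371 0.1109 0.2087] 
R [[0.12621316097822471, -0.9919353351316571, -0.011598659971403549], [-0.989351966296528, -0.12672149042383846, 0.07158456991527569], [-0.07247706382766009, 0.0024402422028392684, -0.9973670941217747]] yaw x -82.72995781572551 F [ 0.1046  0.1113 -2.8718] gap 0.2215994702364716
tool-shift/20mm [-1.6366 -0.3598  0.5552]
```

Emit:
send_rows --commands "10 -1 0 0 1;10 -1 0 0 1;10 -1 0 0 1;10 -1 0.1 0 1;10 -1 0.2 0 1;10 -1 0.3 0 1"

```text
t: 18.28
tcp_pos: [0.2161, 0.1345, 0.1848]
tool_rot: [-0.617, 0.779, 0.078, 0.079]
force: [0.6, -0.0, -2.7]
finger_gap: 0.22
gripper_force: 71.4
```

```bash
python3 -c "
from h import *
go([.24,.145,.2])"
```

```text
t 18.2833 q [-0.1993  0.1269  2.4431  0.3857  0.6258  2.854 ] tcp [0.2161 0.1345 0.1848] 
R [[-0.22675558006905724, -0.9736031687925623, 0.026053341909000133], [-0.9488502105312092, 0.2268663993708673, 0.2195789489258439], [-0.21969338834481475, 0.02507003297923728, -0.9752467936701943]] yaw x -103.44042497206347 F [ 0.5853 -0.0413 -2.6611] gap 0.2202179303344825
tool-shift/20mm [-0.9365 -1.0253 -0.5963]
```

Emit:
send_rows --commands "10 -1 -0.3 -0.3 1;10 -1 -0.3 -0.3 1;10 -1 -0.3 -0.3 1;10 -1 -0.3 -0.3 1;10 -1 -0.3 -0.3 1"

```text
t: 18.7
tcp_pos: [0.2573, 0.1539, 0.1662]
tool_rot: [-0.482, 0.86, 0.118, 0.115]
force: [-0.1, 0.3, -2.6]
finger_gap: 0.219
gripper_force: 71.4
```

```bash
python3 -c "
from h import *
go([.24,.145,.2])"
```

```text
t 18.7 q [-0.2131  0.2607  2.4423  0.6973  0.5305  2.854 ] tcp [0.2573 0.1539 0.1662] 
R [[-0.5080523789883967, -0.8572699710987411, 0.08349237603873895], [-0.8029105376926516, 0.5064557117964401, 0.31438396977399863], [-0.31179712741833887, 0.09268661522099525, -0.9456171226730973]] yaw x -122.32412999437751 F [-0.1373  0.2922 -2.6411] gap 0.2191874081920948
tool-shift/20mm [ 0.2697  0.6751 -1.8073]
```

```bash
cat >> kin.py <<'E'
D=[([-1.4015,.5285,1.434,0,1.1814,-.1785],[.2129,-.5868,.2383]),([-1.4015,.4519,1.3345,0,1.3555,-2.5556],[.213,-.5874,.3192]),
([-.7841,.3786,1.5765,0,1.1869,-1.9353],[.459,-.301,.2792]),([-.7906,.5542,1.7076,-.0001,.8788,-1.9413],[.4579,-.3049,.1479]),
([-1.5406,.117,1.8527,.0001,1.1742,-2.1328],[.1226,-.3811,.3122]),([.119,.1951,1.6983,.0165,1.2618,-.4785],[.4285,.1676,.33]),
([-.0879,.0796,2.3082,.1007,.7742,2.854],[.2371,.1109,.2087]),([-.1993,.1269,2.4431,.3857,.6258,2.854],[.2161,.1345,.1848]),([-.2131,.2607,2.4423,.6973,.5305,2.854],[.2573,.1539,.1662])]
_f=lambda p:np.concatenate([fk(q,p)[0]-x for q,x in D])
_o=least_squares(_f,[.43,.43,.4,.3,.11,0]);PAR=_o.x
LO=np.array([-3.08,-.75,.22,-1.43,0,-2.85]);HI=np.array([3.08,2.2,2.44,4.57,2.65,2.854])
T6=Z(np.pi/2)
def pose(q): x,r=fk(q,PAR); return x,r*T6
def ik(q0,x,r,w=.3):
    f=lambda q:np.r_[(pose(q)[0]-x),w*(pose(q)[1]*r.inv()).as_rotvec()]
    return least_squares(f,np.clip(q0,LO+1e-4,HI-1e-4),bounds=(LO,HI)).x
def row(q,d,w=.3):
    x,r=pose(q); return ik(q,x+r.apply(np.array(d[:3])*.02),r*Z(np.radians(4*d[3])),w)
E
python3 - <<'E'
from kin import *
print(PAR,np.abs(_f(PAR)).max())
q=np.array(D[7][0])
for w in(.1,.3,1):
    a=q.copy()
    for _ in range(5): a=row(a,(-1,-.3,-.3,1),w)
    print(w,a,pose(a)[0],pose(a)[1].as_matrix()[:,2])
s=readout.sense();q0=s["q"];x0,r0=pose(q0);print(x0,r0.as_matrix()[:,2])
for X in([.28,.28,.28],[.35,.25,.35],[.25,.3,.35],[.43,.2,.25]):
    a=ik(q0,np.array(X),r0); print(X,a,pose(a)[0],pose(a)[1].as_matrix()[:,2])
n=np.array([.0175,-.4997,.866]);
E
```

```text
Traceback (most recent call last):
NameError: name '_f' is not defined
```

Run:
```python
from kin import *
import kin
print(PAR,np.abs(kin._f(PAR)).max())
q=np.array(D[7][0])
for w in(.1,.3,1):
    a=q.copy()
    for _ in range(5): a=row(a,(-1,-.3,-.3,1),w)
    print(w,a,pose(a)[0],pose(a)[1].as_matrix()[:,2])
s=readout.sense();q0=s["q"];x0,r0=pose(q0);print(x0,r0.as_matrix()[:,2])
for X in([.28,.28,.28],[.35,.25,.35],[.25,.3,.35],[.43,.2,.25]):
    a=ik(q0,np.array(X),r0); print(X,a,pose(a)[0],pose(a)[1].as_matrix()[:,2])
```

```text
[0.5879 0.3917 0.2743 0.2888 0.111  0.1141] 5.533384338887726e-05
0.1 [-0.2145  0.0652  2.3614  0.7449  0.8106  2.854 ] [0.2719 0.1996 0.2393] [ 0.1529  0.4695 -0.8696]
0.3 [-0.2217  0.1385  2.4026  0.7149  0.6934  2.854 ] [0.2645 0.1782 0.207 ] [ 0.1277  0.4007 -0.9073]
1 [-0.2301  0.3408  2.44    0.671   0.4607  2.854 ] [0.2629 0.1344 0.1442] [ 0.0538  0.2713 -0.961 ]
[0.2573 0.1539 0.1662] [ 0.0835  0.3144 -0.9456]
[0.28, 0.28, 0.28] [0.0218 0.1282 2.3685 0.964  0.6411 2.854 ] [0.2742 0.2589 0.2316] [ 0.1983  0.4958 -0.8455]
[0.35, 0.25, 0.35] [-0.2096  0.0288  2.1924  0.7824  0.9633  2.854 ] [0.3405 0.212  0.3004] [ 0.2198  0.5451 -0.8091]
[0.25, 0.3, 0.35] [-0.0979 -0.052   2.3638  0.8878  0.8779  2.854 ] [0.2495 0.2602 0.2849] [ 0.2012  0.5799 -0.7894]
[0.43, 0.2, 0.25] [-0.1706  0.2889  2.1187  0.7807  0.7576  2.854 ] [0.418  0.1823 0.2204] [ 0.2044  0.4555 -0.8664]
```

```bash
cat > plan.py <<'E'
from kin import *
from scipy.optimize import differential_evolution
q=np.array(D[7][0])
for w in(.45,.6,.8):
    a=q.copy()
    for _ in range(5): a=row(a,(-1,-.3,-.3,1),w)
    print(w,a,pose(a)[0],pose(a)[1].as_matrix()[:,2])
q0=readout.sense()["q"]; tz=np.array([-.0175,.4997,-.866])
rng=np.random.default_rng(0); best=[]
import time; t0=time.time()
def run(c1,c2,k1,k2,w=.6):
    a=q0.copy(); zmin=9
    for c,k in((c1,k1),(c2,k2)):
        for _ in range(k):
            a=row(a,c,w); zmin=min(zmin,pose(a)[0][2])
    return a,zmin
B=None
while time.time()-t0<100:
    if B is None or rng.random()<.3: c1,c2=rng.uniform(-1,1,4),rng.uniform(-1,1,4)
    else:
        c1,c2=[np.clip(c+rng.normal(0,.2,4),-1,1) for c in B[1:3]]
    c1,c2=c1.round(1),c2.round(1)
    a,zm=run(c1,c2,6,6); x,r=pose(a); e=np.linalg.norm(r.as_matrix()[:,2]-tz)+max(0,.15-zm)*5
    if B is None or e<B[0]: B=(e,c1,c2,a,x,r.as_matrix()[:,2],zm)
print(B)
E
python3 plan.py
```

```text
0.45 [-0.2166  0.2045  2.4321  0.7043  0.5962  2.854 ] [0.2578 0.1644 0.1831] [ 0.1033  0.3495 -0.9312]
0.6 [-0.2206  0.2562  2.44    0.6898  0.5413  2.854 ] [0.2575 0.153  0.1676] [ 0.0821  0.3176 -0.9447]
0.8 [-0.2269  0.3069  2.44    0.677   0.4939  2.854 ] [0.2607 0.1417 0.1536] [ 0.0644  0.2899 -0.9549]
(np.float64(0.045513293563195306), array([-0.3,  1. , -0.5,  0.1]), array([1. , 0.9, 0.2, 1. ]), array([-0.4649,  0.377 ,  2.44  ,  0.7517,  0.6918,  2.854 ]), array([0.264 , 0.1325, 0.1596]), array([ 0.0201,  0.4773, -0.8785]), np.float64(0.15964270960382426))
```

```bash
cat > plan2.py <<'E'
from kin import *
import time,sys
from multiprocessing import Pool
q0=readout.sense()["q"]; tz=np.array([-.0175,.4997,-.866])
def cost(C):
    a=q0;zm=9
    for c in C:
        for _ in range(5): a=row(a,c,.6); zm=min(zm,pose(a)[0][2])
    x,r=pose(a); z=r.as_matrix()[:,2]
    return np.linalg.norm(z-tz)+max(0,.155-zm)*5,a,x,z,zm
def work(seed):
    rng=np.random.default_rng(seed);t0=time.time(); C=np.array([[-.3,1,-.5,.1],[.3,.9,-.2,.5],[1,.9,.2,1.]]); B=cost(C)
    while time.time()-t0<110 and B[0]>.004:
        N=np.clip(C+rng.normal(0,.25,C.shape)*(rng.random(C.shape)<.5),-1,1).round(1); v=cost(N)
        if v[0]<B[0]: B,C=v,N
    return B[0],C,B
if __name__=="__main__":
    import os; n=min(8,os.cpu_count())
    with Pool(n) as p: res=sorted(p.map(work,range(n)),key=lambda r:r[0])
    print(n); [print(r) for r in res[:2]]
E
OMP_NUM_THREADS=1 python3 plan2.py
```

```text
4
(np.float64(0.004501613212616188), array([[-0.1,  1. , -0.4,  0. ],
       [ 0.3,  1. ,  0. ,  0.5],
       [ 1. ,  0.9,  0.5,  1. ]]), (np.float64(0.004501613212616188), array([-0.5356,  0.4044,  2.44  ,  0.6944,  0.726 ,  2.854 ]), array([0.2563, 0.1196, 0.1573]), array([-0.0143,  0.5025, -0.8645]), np.float64(0.15726743756316036)))
(np.float64(0.004612138491679092), array([[-0.3,  1. , -0.7, -0.2],
       [ 0.7,  1. ,  0.9,  1. ],
       [ 1. ,  0.7,  0.4,  0.8]]), (np.float64(0.004612138491679092), array([-0.8332,  0.2841,  2.44  ,  0.4377,  0.8781,  2.854 ]), array([0.2259, 0.0565, 0.1842]), array([-0.0129,  0.4993, -0.8664]), np.float64(0.17550998885487262)))
```

Emit:
send_rows --commands "10 -0.1 1 -0.4 0;10 -0.1 1 -0.4 0;10 -0.1 1 -0.4 0;10 -0.1 1 -0.4 0;10 -0.1 1 -0.4 0;10 0.3 1 0 0.5;10 0.3 1 0 0.5;10 0.3 1 0 0.5;10 0.3 1 0 0.5;10 0.3 1 0 0.5;10 1 0.9 0.5 1;10 1 0.9 0.5 1;10 1 0.9 0.5 1"

```text
t: 19.78
tcp_pos: [0.2452, 0.1269, 0.1856]
tool_rot: [-0.382, 0.891, 0.223, 0.103]
force: [0.9, -0.3, -2.5]
finger_gap: 0.221
gripper_force: 71.4
```

```bash
python3 -c "
from kin import *
go([.24,.145,.2]);q=readout.sense()['q']
for k in range(4):
  q=row(q,(1,.9,.5,1),.6);print(q,pose(q)[0],pose(q)[1].as_matrix()[:,2])"
```

```text
t 19.7833 q [-0.5225  0.2601  2.4427  0.6287  0.7959  2.854 ] tcp [0.2452 0.1269 0.1856] 
R [[-0.6871776760954601, -0.7263560012311683, 0.013921241019038327], [-0.6339266951577704, 0.6088735642356377, 0.4768751701874801], [-0.3548574173416561, 0.31887292492536584, -0.8788607802758933]] yaw x -137.30822466252624 F [ 0.8522 -0.2627 -2.5095] gap 0.22096941371746792
tool-shift/20mm [-0.6517  0.9677 -0.2038]
[-0.5603  0.3094  2.44    0.6309  0.786   2.854 ] [0.2491 0.117  0.1771] [ 0.0034  0.4906 -0.8714]
[-0.591   0.3618  2.44    0.6399  0.7682  2.854 ] [0.252  0.1089 0.1674] [-0.0061  0.5038 -0.8638]
[-0.6134  0.4184  2.44    0.657   0.7446  2.854 ] [0.2548 0.1025 0.1564] [-0.015   0.5167 -0.856 ]
[-0.6268  0.4783  2.44    0.6836  0.7163  2.854 ] [0.2576 0.0984 0.1441] [-0.0236  0.5291 -0.8483]
```

Emit:
send_rows --commands "10 1 0.9 0.5 1;10 1 0.9 0.5 1;10 0 0 0 0"

```text
t: 20.03
tcp_pos: [0.2535, 0.1083, 0.1662]
tool_rot: [-0.332, 0.907, 0.245, 0.088]
force: [1.0, 0.0, -1.1]
finger_gap: 0.219
gripper_force: 71.5
```

```bash
cat > goal.py <<'E'
from kin import *
n0=np.array([.0175,-.4997,.866]); M=np.array([.4355,.230,.135]); SL=31.5
psi=np.radians(92); xh=np.array([np.cos(psi),np.sin(psi),0]); yh=np.array([-xh[1],xh[0],0]); ex=np.cos(np.pi/6)*xh+np.array([0,0,.5])
def slot(a): a=np.radians(a); return np.cos(a)*ex+np.sin(a)*yh
def ang(r): # tool x angle in mouth plane
    return np.degrees(np.arctan2(r[:,0]@yh,r[:,0]@ex))
E
python3 - <<'E'
from goal import *
s=readout.sense();r=R.from_quat(s["tool_rot"]).as_matrix();go(M+n0*.0824)
print("tool x angle in mouth plane",ang(r))
for d in (0,-180):
  for a in (31.5,-28.5,-33.5):
    x=slot(a+d); z=-n0; Rm=np.c_[x,np.cross(z,x),z]
    for h in (.0824,.0224):
      B=min((ik(np.array([-.1,.3,1.8,q4,1.,q6]),M+n0*h,R.from_matrix(Rm)) for q4 in(.6,) for q6 in(-2,0,2)),key=lambda q:np.linalg.norm(pose(q)[0]-M-n0*h)+np.linalg.norm(pose(q)[1].as_matrix()-Rm))
      print(a+d,h,B,np.linalg.norm(pose(B)[0]-M-n0*h),np.linalg.norm(pose(B)[1].as_matrix()-Rm))
E
```

```text
t 20.0333 q [-0.5888  0.3655  2.4393  0.6454  0.762   2.854 ] tcp [0.2535 0.1083 0.1662] 
R [[-0.7642370762882775, -0.6449262728183716, -0.0034342182442083924], [-0.5592231280931068, 0.660007612897439, 0.5016566992707113], [-0.3212649751094977, 0.3853051434201567, -0.8650599760836621]] yaw x -143.80555894248 F [ 0.9907  0.0059 -1.1098] gap 0.2190780019944663
tool-shift/20mm [-9.9041 -2.4854  0.2505]
tool x angle in mouth plane 128.43207118867664
31.5 0.0824 [-0.1521  0.4084  1.9468  0.6266  0.9933 -1.1413] 8.288140657748169e-16 3.971472386146414e-05
31.5 0.0224 [-0.0834  0.5143  1.9831  0.7189  0.854  -1.2081] 1.755200378494024e-14 3.9714723861329987e-05
-28.5 0.0824 [-0.1521  0.4084  1.9468  0.6266  0.9933 -0.0941] 8.860842633761878e-15 2.7209683111269827e-05
-28.5 0.0224 [-0.0834  0.5143  1.9831  0.7189  0.854  -0.1609] 9.60481218514219e-15 2.720968311109829e-05
-33.5 0.0824 [-0.1521  0.4084  1.9468  0.6266  0.9933 -0.0068] 2.116783882408875e-15 2.8050052944880906e-05
-33.5 0.0224 [-0.0834  0.5143  1.9831  0.7189  0.854  -0.0736] 6.749207174530821e-14 2.8050052945191052e-05
-148.5 0.0824 [-0.1521  0.4084  1.9468  0.6266  0.9933  2.0003] 1.2661819800054235e-14 3.9714723861526674e-05
-148.5 0.0224 [-0.0834  0.5143  1.9831  0.7189  0.854   1.9335] 2.6755074037200223e-14 3.9714723861497916e-05
-208.5 0.0824 [-0.208   0.4259  2.0112  0.7281  0.9537  2.854 ] 0.01331223484063191 0.12138897200882284
-208.5 0.0224 [-0.113   0.5272  2.0225  0.7961  0.8282  2.854 ] 0.007564893566608898 0.06925838546506465
-213.5 0.0824 [-0.2296  0.4349  2.0433  0.7784  0.9302  2.854 ] 0.01940382562026576 0.1716962057043518
-213.5 0.0224 [-0.1303  0.5368  2.0511  0.8529  0.8075  2.854 ] 0.012820211309577598 0.11352600752007103
```

Emit:
send_rows --commands "10 -0.99 -0.25 0 0;10 -0.99 -0.25 0 0;10 -0.99 -0.25 0 0;10 -0.99 -0.25 0 0;10 -0.99 -0.25 0 0;10 -0.99 -0.25 0 0;10 -0.99 -0.25 0 0;10 -0.99 -0.25 0 0;10 -0.99 -0.25 0 0;10 -0.99 -0.25 0 0"

```text
t: 20.87
tcp_pos: [0.3744, 0.1694, 0.1397]
tool_rot: [-0.348, 0.891, 0.257, 0.14]
force: [-44.2, -72.1, 53.7]
finger_gap: 0.217
gripper_force: 88.1
```

Emit:
send_rows --commands "10 0 0 0 -1;10 0 0 0 -1;10 0 0 0 -1;10 0 0 0 -1;10 0 0 0 -1;10 0 0 0 -1;10 0 0 0 -1;10 0 0 0 -1;10 0 0 0 -1;10 0 0 0 -1;10 0 0 0 -1;10 0 0 0 -1;10 0 0 0 -1;10 0 0 0 -1;10 0 0 0 -1;10 0 0 0 -1;10 0 0 0 -1;10 0 0 0 -1;10 0 0 0 -1;10 0 0 0 -1"

```text
t: 22.53
tcp_pos: [0.3862, 0.1643, 0.1378]
tool_rot: [0.837, -0.464, -0.095, -0.273]
force: [-2.2, -11.6, -9.4]
finger_gap: 0.216
gripper_force: 77.2
```

Emit:
send_rows --commands "10 0 0 0 -1;10 0 0 0 -1;10 0 0 0 -1;10 0 0 0 -1;10 0 0 0 -1;10 0 0 0 -1;10 0 0 0 -1;10 0 0 0 -1;10 0 0 0 -1;10 0 0 0 -1;10 0 0 0 -1;10 0 0 0 -1;10 0 0 0 -1;10 0 0 0 -1;10 0 0 0 -1;10 0 0 0 -1;10 0 0 0 -1;10 0 0 0 -1;10 0 0 0 -1;10 0 0 0 -1"

```text
t: 24.2
tcp_pos: [0.3887, 0.1617, 0.1368]
tool_rot: [0.941, 0.182, 0.104, -0.266]
force: [2.2, -23.1, -10.4]
finger_gap: 0.219
gripper_force: 77.8
```

Emit:
send_rows --commands "10 0 0 0 -1;10 0 0 0 -1;10 0 0 0 -1;10 0 0 0 -1;10 0 0 0 -1;10 0 0 0 -1;10 0 0 0 -1;10 0 0 0 -1;10 0 0 0 -1;10 0 0 0 -1;10 0 0 0 -1;10 0 0 0 -1;10 0 0 0 -1;10 0 0 0 -1;10 0 0 0 -1;10 0 0 0 -1;10 0 0 0 -1;10 0 0 0 -1;10 0 0 0 -1;10 0 0 0 -1"

```text
t: 25.87
tcp_pos: [0.3946, 0.1592, 0.1383]
tool_rot: [0.607, 0.742, 0.254, -0.131]
force: [7.7, -33.0, 4.4]
finger_gap: 0.224
gripper_force: 80.9
```

Run:
```python
from goal import *
s=readout.sense();r=R.from_quat(s["tool_rot"]).as_matrix();go(M+n0*.0824);print("ang",ang(r))
T=snap("top");S=snap("side")
cv2.imwrite("pics/m1.png",np.hstack([cv2.resize(T["pixels"][150:270,110:250],(400,343)),cv2.resize(S["pixels"][200:340,200:360],(400,343))])[:,:,::-1])
c=s["tcp_pos"]-r[:,2]*-0.0 + r[:,2]*.0224
for q in(T,S):
    for p in (c, c-r[:,2]*.008):
        v=q["intrinsics"]@q["R"].T@(p-q["eye"]);print(v[:2]/v[2])
```

```text
t 25.8667 q [-0.2993  0.52    2.2095  0.9615  0.7276 -1.3357] tcp [0.3946 0.1592 0.1383] 
R [[-0.22931384832715168, 0.9667388048328364, 0.11327507314396842], [0.833485680325501, 0.13492306236428814, 0.5358146955194298], [0.5027094386002008, 0.21728288122312284, -0.8367026771019975]] yaw x 105.38297979412988 F [  7.6846 -33.0035   4.4491] gap 0.22368482753717062
tool-shift/20mm [ 2.4608  2.9854 -1.8135]
ang 11.543277383376047
[209.8059 226.7934]
[211.2615 226.6889]
[295.1367 257.1406]
[295.2894 252.9955]
```

View pics/m1.png

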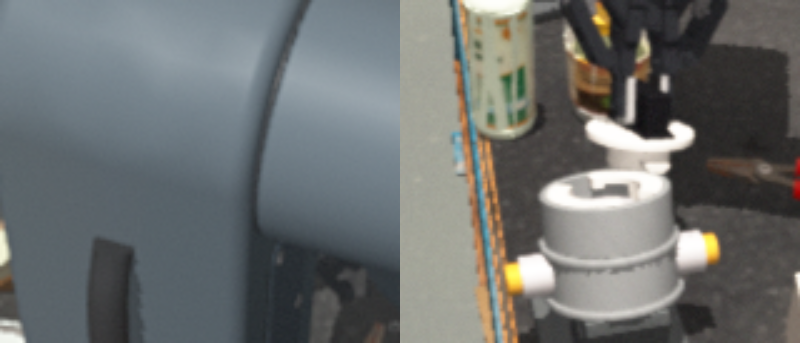

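The low approach let the cap press on the housing. Backing off now to check the grasp.

Emit:
send_rows --commands "10 0 0 -0.5 0;10 0 0 -1 0;10 0 0 -1 0;10 0 0 -1 -1;10 0 0 -1 -1;10 0 0 0 -1"

```text
t: 26.47
tcp_pos: [0.3749, 0.1183, 0.2162]
tool_rot: [0.52, 0.801, 0.27, -0.119]
force: [1.0, -0.6, -1.8]
finger_gap: 0.218
gripper_force: 77.5
```

Run:
```python
from goal import *
s=readout.sense();r=R.from_quat(s["tool_rot"]).as_matrix();go(M+n0*.0824);print("ang",ang(r))
S=snap("side");T=snap("top")
cv2.imwrite("pics/m2.png",np.hstack([cv2.resize(S["pixels"][180:320,200:360],(480,420)),cv2.resize(T["pixels"][190:290,170:270],(320,420))])[:,:,::-1])
c=s["tcp_pos"]+r[:,2]*.0224
for p in (c,c-r[:,2]*.008,c+r[:,2]*.0255):
        v=S["intrinsics"]@S["R"].T@(p-S["eye"]);v=v[:2]/v[2];print(v,(v-[200,180])*3)
```

```text
t 26.4667 q [-0.4422  0.3147  2.1625  0.7074  0.9849 -1.359 ] tcp [0.3749 0.1183 0.2162] 
R [[-0.43045780812366696, 0.8981880972075384, 0.08924246444417411], [0.7692338526887472, 0.3133265082008745, 0.5568714206495731], [0.47221325193496505, 0.30835797588735836, -0.8257905324013204]] yaw x 119.23106694728959 F [ 0.9952 -0.5766 -1.8334] gap 0.21833344446829148
tool-shift/20mm [1.144  3.7413 2.6463]
ang 23.79142660663682
[303.0683 210.9667] [309.205   92.9001]
[303.109  206.6959] [309.327   80.0878]
[302.9391 224.5378] [308.8172 133.6135]
```

View pics/m2.png

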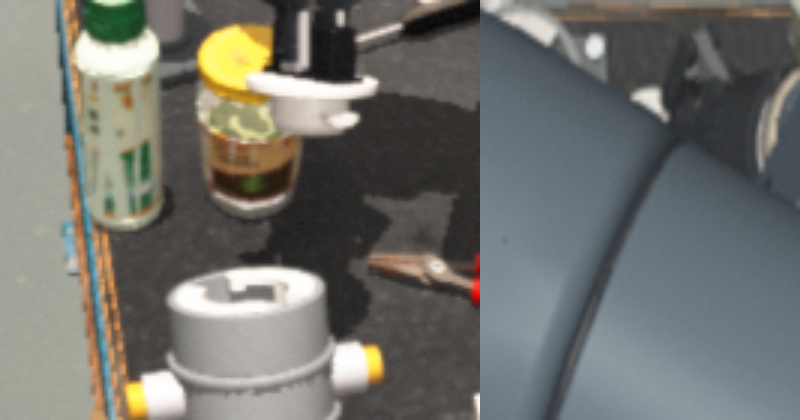

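The cap is still held: its flange is at crop (312,88), against a predicted (309,87). The bottle and jar have not moved. The tool's lean is about 7° off after the collision, so I'll plan the shortest correction.

```bash
cat > plan3.py <<'E'
from kin import *
import time,os
from multiprocessing import Pool
q0=readout.sense()["q"]; tz=np.array([-.0175,.4997,-.866])
def cost(C,K,pre):
    a=q0;pen=0
    if pre: # reach the lower stop of q6
        a=q0.copy(); x,r=pose(a); k=(a[5]+2.84); r2=r*Z(-k); a=ik(np.r_[a[:5],-2.84],x,r2); 
    for c,k in zip(C,K):
        for _ in range(k):
            a=row(a,c,.6); x=pose(a)[0]
            lim=.2 if x[0]>.3 else .155
            pen+=max(0,lim-x[2])+max(0,x[0]-.41)+max(0,x[1]-.15)+max(0,.2-np.hypot(*x[:2]))
    x,r=pose(a); e=np.linalg.norm(r.as_matrix()[:,2]-tz)
    return max(e,.01)*57.3*1.5+.12*sum(K)+pen*100+5*pre, e,a,x,r.as_matrix()[:,2]
def work(seed):
    rng=np.random.default_rng(seed);t0=time.time();pre=seed%2
    C=np.array([[0,0,0,-1.]]*2) if pre else rng.uniform(-1,1,(2,4)).round(1);K=np.array([4,3]) if pre else np.array([6,6]);B=cost(C,K,pre)
    while time.time()-t0<75:
        N=np.clip(C+rng.normal(0,.35,C.shape)*(rng.random(C.shape)<.5),-1,1).round(1);L=np.clip(K+rng.integers(-1,2,2),0,10); v=cost(N,L,pre)
        if v[0]<B[0]: B,C,K=v,N,L
    return B[0],pre,C.tolist(),K,B[1:]
if __name__=="__main__":
    with Pool(4) as p:
        for r in p.map(work,range(4)): print(*r)
E
OMP_NUM_THREADS=1 python3 plan3.py
```

```text
10.831074349612525 0 [[0.5, -0.5, -1.0, -0.5], [1.0, -0.3, 0.5, 0.1]] [0 0] (np.float64(0.12601599010602124), array([-0.4403,  0.3182,  2.1648,  0.7092,  0.9826, -1.3566]), array([0.3739, 0.1195, 0.2148]), array([ 0.0863,  0.5583, -0.8252]))
7.1795 1 [[1.0, -1.0, -1.0, 0.2], [-0.4, -0.8, 0.7, -1.0]] [9 2] (np.float64(0.009796948071273097), array([-0.9106,  0.2945,  1.9109,  0.3063,  1.3737, -2.85  ]), array([ 0.3415, -0.1196,  0.2619]), array([-0.0097,  0.4946, -0.8691]))
10.831074349612525 0 [[0.0, -0.9, -0.6, 0.4], [-0.4, 0.2, -0.5, -1.0]] [0 0] (np.float64(0.12601599010602124), array([-0.4403,  0.3182,  2.1648,  0.7092,  0.9826, -1.3566]), array([0.3739, 0.1195, 0.2148]), array([ 0.0863,  0.5583, -0.8252]))
7.1795 1 [[1.0, -0.7, -0.2, 0.3], [1.0, -0.8, -0.6, -0.0]] [7 4] (np.float64(0.009352700780225653), array([-0.9928,  0.2251,  2.1887,  0.2862,  1.1926, -2.85  ]), array([ 0.2577, -0.0532,  0.2282]), array([-0.0098,  0.4952, -0.8687]))
```

```bash
cat > plan4.py <<'E'
from kin import *
import time
from multiprocessing import Pool
q0=readout.sense()["q"]; tz=np.array([-.0175,.4997,-.866]); x0,r0=pose(q0)
def A(X1):
    return ik(np.r_[q0[:5],-2.84],X1,r0*Z(np.radians(-84)))
def cost(X1,c,k):
    a=A(X1); pen=np.linalg.norm(pose(a)[0]-X1)
    for _ in range(k): a=row(a,c,.6)
    x,r=pose(a); e=np.linalg.norm(r.as_matrix()[:,2]-tz)
    pen+=max(0,np.linalg.norm(X1-x0)-.3)+max(0,.22-x[2])+max(0,.22-X1[2])+max(0,x[0]-.4)
    return max(e,.012)*57.3*1.5+.12*k+pen*100,e,a,x,r.as_matrix()[:,2]
def work(seed):
    rng=np.random.default_rng(seed);t0=time.time();X=np.array([.36,.0,.25]);c=np.array([0,0,0,-1.]);k=5;B=cost(X,c,k)
    while time.time()-t0<60:
        N=(X+rng.normal(0,.03,3)).round(2);d=np.clip(c+rng.normal(0,.3,4)*(rng.random(4)<.5),-1,1).round(1);l=int(np.clip(k+rng.integers(-1,2),1,9))
        v=cost(N,d,l)
        if v[0]<B[0]:B,X,c,k=v,N,d,l
    return B[0],X,c,k,B[1:]
if __name__=="__main__":
    with Pool(4) as p: res=sorted(p.map(work,range(4)),key=lambda r:r[0])
    for r in res[:2]: print(*r)
    X=res[0][1]; N=21; v=(X-x0)/N/.02
    for i in range(N): print((r0*Z(np.radians(-4*i))).inv().apply(v).round(2),end=";")
E
OMP_NUM_THREADS=1 python3 plan4.py
```

```text
2.3012468695021475 [ 0.48 -0.16  0.22] [ 1.   0.6  0.2 -0.4] 7 (np.float64(0.011330828041176414), array([-0.7423,  0.3206,  1.8717,  0.3772,  1.339 , -2.85  ]), array([ 0.3949, -0.0711,  0.2604]), array([-0.0083,  0.4941, -0.8694]))
2.4585096644006526 [ 0.42 -0.15  0.25] [ 1.   0.5  1.  -0.6] 4 (np.float64(0.011768919812918058), array([-0.7219,  0.365 ,  1.9202,  0.3967,  1.2469, -2.85  ]), array([ 0.3947, -0.0587,  0.2297]), array([-0.0074,  0.4945, -0.8691]))
[-0.61  0.02 -0.36];[-0.61 -0.02 -0.36];[-0.61 -0.06 -0.36];[-0.61 -0.1  -0.36];[-0.6  -0.15 -0.36];[-0.59 -0.19 -0.36];[-0.57 -0.23 -0.36];[-0.55 -0.27 -0.36];[-0.53 -0.3  -0.36];[-0.51 -0.34 -0.36];[-0.49 -0.38 -0.36];[-0.46 -0.41 -0.36];[-0.43 -0.44 -0.36];[-0.4  -0.47 -0.36];[-0.36 -0.5  -0.36];[-0.33 -0.52 -0.36];[-0.29 -0.54 -0.36];[-0.25 -0.56 -0.36];[-0.21 -0.58 -0.36];[-0.17 -0.59 -0.36];[-0.13 -0.6  -0.36];
```

```bash
cat > plan5.py <<'E'
import plan4
from plan4 import *
if __name__=="__main__":
  best=[]
  rng=np.random.default_rng(1);t0=time.time()
  for X in ([.37,-.13,.27],[.36,-.10,.25]):
    X=np.array(X);c=np.array([1,.5,1,-.6]);k=5;B=cost(X,c,k)
    for i in range(10**6):
        if time.time()-t0>30: break
        d=np.clip(c+rng.normal(0,.3,4)*(rng.random(4)<.5),-1,1).round(1);l=int(np.clip(k+rng.integers(-1,2),1,7));v=cost(X,d,l)
        if v[0]<B[0]:B,c,k=v,d,l
    t0=time.time(); print(X,c,k,*B)
    v=(X-x0)/21/.02
    print(";".join("10 %.2f %.2f %.2f -1"%tuple((r0*Z(np.radians(-4*i))).inv().apply(v)) for i in range(21)))
E
OMP_NUM_THREADS=1 python3 plan5.py
```

```text
[ 0.37 -0.13  0.27] [ 1.  -0.1  1.  -0.7] 3 2.7967691630863496 0.01154723705914674 [-0.7854  0.3308  1.9162  0.3592  1.2997 -2.85  ] [ 0.3756 -0.0803  0.2447] [-0.0119  0.491  -0.8711]
10 -0.39 -0.15 -0.44 -1;10 -0.38 -0.18 -0.44 -1;10 -0.37 -0.21 -0.44 -1;10 -0.35 -0.23 -0.44 -1;10 -0.33 -0.25 -0.44 -1;10 -0.31 -0.28 -0.44 -1;10 -0.29 -0.30 -0.44 -1;10 -0.27 -0.32 -0.44 -1;10 -0.25 -0.34 -0.44 -1;10 -0.23 -0.35 -0.44 -1;10 -0.20 -0.37 -0.44 -1;10 -0.17 -0.38 -0.44 -1;10 -0.15 -0.39 -0.44 -1;10 -0.12 -0.40 -0.44 -1;10 -0.09 -0.41 -0.44 -1;10 -0.06 -0.41 -0.44 -1;10 -0.03 -0.42 -0.44 -1;10 -0.00 -0.42 -0.44 -1;10 0.02 -0.42 -0.44 -1;10 0.05 -0.42 -0.44 -1;10 0.08 -0.41 -0.44 -1
[ 0.36 -0.1   0.25] [ 1.  -0.1  0.5 -0.5] 3 2.883034113140625 0.01183918365991363 [-0.807   0.3002  1.9661  0.3551  1.2872 -2.85  ] [ 0.3552 -0.071   0.246 ] [-0.0093  0.4923 -0.8704]
10 -0.35 -0.17 -0.36 -1;10 -0.34 -0.19 -0.36 -1;10 -0.32 -0.21 -0.36 -1;10 -0.31 -0.24 -0.36 -1;10 -0.29 -0.26 -0.36 -1;10 -0.27 -0.28 -0.36 -1;10 -0.25 -0.29 -0.36 -1;10 -0.23 -0.31 -0.36 -1;10 -0.21 -0.33 -0.36 -1;10 -0.18 -0.34 -0.36 -1;10 -0.16 -0.35 -0.36 -1;10 -0.13 -0.36 -0.36 -1;10 -0.11 -0.37 -0.36 -1;10 -0.08 -0.38 -0.36 -1;10 -0.06 -0.38 -0.36 -1;10 -0.03 -0.38 -0.36 -1;10 -0.00 -0.39 -0.36 -1;10 0.02 -0.39 -0.36 -1;10 0.05 -0.38 -0.36 -1;10 0.08 -0.38 -0.36 -1;10 0.10 -0.37 -0.36 -1
```

Emit:
send_rows --commands "10 -0.39 -0.15 -0.44 -1;10 -0.38 -0.18 -0.44 -1;10 -0.37 -0.21 -0.44 -1;10 -0.35 -0.23 -0.44 -1;10 -0.33 -0.25 -0.44 -1;10 -0.31 -0.28 -0.44 -1;10 -0.29 -0.3 -0.44 -1;10 -0.27 -0.32 -0.44 -1;10 -0.25 -0.34 -0.44 -1;10 -0.23 -0.35 -0.44 -1;10 -0.2 -0.37 -0.44 -1;10 -0.17 -0.38 -0.44 -1;10 -0.15 -0.39 -0.44 -1;10 -0.12 -0.4 -0.44 -1;10 -0.09 -0.41 -0.44 -1;10 -0.06 -0.41 -0.44 -1;10 -0.03 -0.42 -0.44 -1;10 0 -0.42 -0.44 -1;10 0.02 -0.42 -0.44 -1;10 0.05 -0.42 -0.44 -1"

```text
t: 28.23
tcp_pos: [0.3794, -0.1114, 0.2727]
tool_rot: [-0.106, 0.95, 0.284, 0.068]
force: [-0.2, -0.7, -2.8]
finger_gap: 0.218
gripper_force: 77.4
```

```bash
cat > t.py <<'E'
from goal import *
def state(): 
    s=readout.sense();r=R.from_quat(s["tool_rot"]).as_matrix();print("t",s["t"],"q",s["q"],"x",s["tcp_pos"],"z",r[:,2],"ang",ang(r),"F",s["force"],"tilt err deg",np.degrees(np.arccos(np.clip(-r[:,2]@n0,-1,1))));return s,r
E
python3 - <<'E'
from t import *
s,r=state()
rng=np.random.default_rng(0)
B=None
import time;t0=time.time();c=np.array([1,-.1,1,-.7]);k=4
def cost(c,k):
    a=s["q"]
    for _ in range(k): a=row(a,c,.6)
    x,rr=pose(a);e=np.linalg.norm(rr.as_matrix()[:,2]+n0);return max(e,.008)*57+.1*k+100*max(0,.22-x[2]),e,a,x,rr.as_matrix()[:,2]
B=cost(c,k);print(B[1])
while time.time()-t0<20:
    d=np.clip(c+rng.normal(0,.3,4)*(rng.random(4)<.5),-1,1).round(1);l=int(np.clip(k+rng.integers(-1,2),1,8));v=cost(d,l)
    if v[0]<B[0]:B,c,k=v,d,l
print(c,k,*B)
E
```

```text
t 28.2333 q [-0.8956  0.319   1.872   0.4176  1.406  -2.8548] x [ 0.3794 -0.1114  0.2727] z [ 0.0682  0.555  -0.8291] ang 101.97831092581652 F [-0.2482 -0.706  -2.8256] tilt err deg 6.225704266828472
0.010049462168294906
[ 1. -1.  1. -1.] 3 0.756 0.0071736421342532926 [-0.7706  0.4106  1.8436  0.3744  1.2974 -2.85  ] [ 0.4089 -0.1005  0.2277] [-0.0105  0.501  -0.8654]
```

Emit:
send_rows --commands "10 1 -1 1 -1;10 1 -1 1 -1;10 1 -1 1 -1"

```text
t: 28.48
tcp_pos: [0.4107, -0.1014, 0.2279]
tool_rot: [-0.16, 0.953, 0.255, 0.04]
force: [-0.7, -0.9, -3.2]
finger_gap: 0.219
gripper_force: 77.4
```

Run:
```python
from t import *
s,r=state()
th=ang(r)-31.5; N=int(np.ceil(th/4)); print("spin",th,N)
rr=R.from_matrix(r); X=M+n0*.105; v=(X-s["tcp_pos"])/N/.02
print("via mid",(X+s["tcp_pos"])/2,X)
print(";".join("10 %.2f %.2f %.2f %.2f"%(*(rr*Z(np.radians(th/N*i))).inv().apply(v),th/N/4) for i in range(N)))
q=s["q"].copy()
for i in range(N): q=row(q,(*(rr*Z(np.radians(th/N*i))).inv().apply(v),th/N/4),.6)
print(q,pose(q)[0],pose(q)[1].as_matrix()[:,2])
```

```text
t 28.4833 q [-0.7705  0.4105  1.8417  0.3771  1.2951 -2.8521] x [ 0.4107 -0.1014  0.2279] z [-0.0059  0.4995 -0.8663] ang 107.19162004183849 F [-0.7278 -0.9032 -3.1793] tilt err deg 0.7505048336350261
spin 75.69162004183849 19
via mid [0.424  0.0381 0.2269] [0.4373 0.1775 0.2259]
10 -0.27 0.58 0.37 1.00;10 -0.23 0.59 0.37 1.00;10 -0.19 0.61 0.37 1.00;10 -0.15 0.62 0.37 1.00;10 -0.11 0.63 0.37 1.00;10 -0.06 0.63 0.37 1.00;10 -0.02 0.64 0.37 1.00;10 0.03 0.64 0.37 1.00;10 0.07 0.63 0.37 1.00;10 0.12 0.63 0.37 1.00;10 0.16 0.62 0.37 1.00;10 0.20 0.60 0.37 1.00;10 0.24 0.59 0.37 1.00;10 0.28 0.57 0.37 1.00;10 0.32 0.55 0.37 1.00;10 0.36 0.53 0.37 1.00;10 0.40 0.50 0.37 1.00;10 0.43 0.47 0.37 1.00;10 0.46 0.44 0.37 1.00
[-0.179   0.3676  1.9361  0.6063  1.0366 -1.1286] [0.4373 0.1776 0.2259] [-0.0059  0.4995 -0.8663]
```

Run:
```python
from t import *
s,r=state();th=ang(r)-31.5; rr=R.from_matrix(r);W=[s["tcp_pos"],np.array([.37,.03,.285]),M+n0*.105];i=0;q=s["q"]
for k,n in((0,10),(1,9)):
    v=(W[k+1]-W[k])/n/.02;o=[]
    for _ in range(n): c=(*(rr*Z(np.radians(th/19*i))).inv().apply(v),th/76);i+=1;q=row(q,c,.6);o.append("10 %.2f %.2f %.2f %.2f"%c)
    print(";".join(o));print(q,pose(q)[0])
```

```text
t 28.4833 q [-0.7705  0.4105  1.8417  0.3771  1.2951 -2.8521] x [ 0.4107 -0.1014  0.2279] z [-0.0059  0.4995 -0.8663] ang 107.19162004183849 F [-0.7278 -0.9032 -3.1793] tilt err deg 0.7505048336350261
10 -0.04 0.74 0.08 1.00;10 0.01 0.74 0.08 1.00;10 0.06 0.74 0.08 1.00;10 0.12 0.73 0.08 1.00;10 0.17 0.72 0.08 1.00;10 0.22 0.71 0.08 1.00;10 0.26 0.69 0.08 1.00;10 0.31 0.67 0.08 1.00;10 0.36 0.65 0.08 1.00;10 0.40 0.62 0.08 1.00
[-0.5875  0.1959  1.9769  0.4411  1.3095 -1.9846] [0.37  0.03  0.285]
10 -0.16 0.65 0.69 1.00;10 -0.11 0.65 0.69 1.00;10 -0.07 0.66 0.69 1.00;10 -0.02 0.66 0.69 1.00;10 0.02 0.66 0.69 1.00;10 0.07 0.66 0.69 1.00;10 0.12 0.65 0.69 1.00;10 0.16 0.64 0.69 1.00;10 0.21 0.63 0.69 1.00
[-0.179   0.3676  1.9361  0.6063  1.0366 -1.1286] [0.4373 0.1776 0.2259]
```

Emit:
send_rows --commands "10 -0.04 0.74 0.08 1;10 0.01 0.74 0.08 1;10 0.06 0.74 0.08 1;10 0.12 0.73 0.08 1;10 0.17 0.72 0.08 1;10 0.22 0.71 0.08 1;10 0.26 0.69 0.08 1;10 0.31 0.67 0.08 1;10 0.36 0.65 0.08 1;10 0.4 0.62 0.08 1;10 -0.16 0.65 0.69 1;10 -0.11 0.65 0.69 1;10 -0.07 0.66 0.69 1;10 -0.02 0.66 0.69 1;10 0.02 0.66 0.69 1;10 0.07 0.66 0.69 1;10 0.12 0.65 0.69 1;10 0.16 0.64 0.69 1;10 0.21 0.63 0.69 1;10 0 0 0 0"

```text
t: 30.15
tcp_pos: [0.4365, 0.1786, 0.2258]
tool_rot: [0.461, 0.849, 0.226, -0.128]
force: [0.7, -0.9, -3.4]
finger_gap: 0.226
gripper_force: 77.2
```

Run:
```python
from t import *
s,r=state();go(M+n0*.0694)
S=snap("side");o=(190,180)
im=cv2.resize(S["pixels"][180:340,190:350],(560,560),interpolation=cv2.INTER_CUBIC)
c=s["tcp_pos"]+r[:,2]*.0224
for nm,p in (("flange c",c),("flange top",c-r[:,2]*.008),("plug end",c+r[:,2]*.0255),("x+",c-r[:,2]*.004+r[:,0]*.041),("x-",c-r[:,2]*.004-r[:,0]*.041),("y+",c-r[:,2]*.004+r[:,1]*.041),("y-",c-r[:,2]*.004-r[:,1]*.041),("M",M)):
    v=S["intrinsics"]@S["R"].T@(p-S["eye"]);v=v[:2]/v[2];w=((v-o)*3.5).astype(int);print(nm,v,w);cv2.circle(im,tuple(int(k) for k in w),2,(255,0,0),-1)
cv2.imwrite("pics/m3.png",im[:,:,::-1])
```

```text
t 30.15 q [-0.1778  0.3685  1.9362  0.6071  1.0391 -1.1213] x [0.4365 0.1786 0.2258] z [-0.0093  0.5012 -0.8653] ang 31.0944158194085 F [ 0.7197 -0.8964 -3.3699] tilt err deg 0.5964846864572589
t 30.15 q [-0.1778  0.3685  1.9362  0.6071  1.0391 -1.1213] tcp [0.4365 0.1786 0.2258] 
R [[-0.5420663661336176, 0.8402846118232538, -0.00926422364468893], [0.7246122682548218, 0.47297244822019535, 0.5012326046050847], [0.42555976713182986, 0.26498836645716856, -0.8652629948409121]] yaw x 126.7993476035008 F [ 0.7197 -0.8964 -3.3699] gap 0.225841913342437
tool-shift/20mm [-0.0535 -0.0015  1.7485]
flange c [277.093  231.3891] [304 179]
flange top [276.7143 226.8916] [303 164]
plug end [278.292  245.6289] [309 229]
x+ [293.1278 231.516 ] [360 180]
x- [261.8879 226.9451] [251 164]
y+ [258.7101 233.8639] [240 188]
y- [293.9262 224.7244] [363 156]
M [280.8197 276.4813] [317 337]
```

View pics/m3.png

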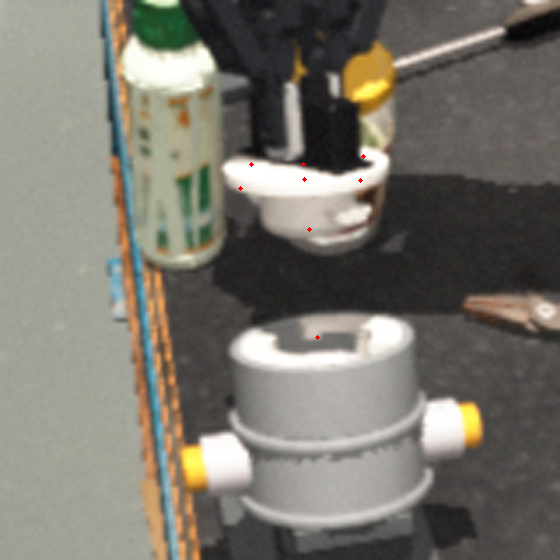

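The flange, lug and mouth are all offset from their predictions by about 4 px to the right in the crop, so relative alignment is good. Inserting now.

Emit:
send_rows --commands "10 0 0 1 0;10 0 0 1 0;10 0 0 0.7 0;10 0 0 0.3 0;10 0 0 0.2 0;10 0 0 0.2 0;10 0 0 0 0"

```text
t: 30.78
tcp_pos: [0.4367, 0.2099, 0.1683]
tool_rot: [0.461, 0.849, 0.226, -0.126]
force: [-3.0, 0.0, -2.6]
finger_gap: 0.219
gripper_force: 77.2
```

```bash
cat >> t.py <<'E'
def rel():
    s,r=state(); d=s["tcp_pos"]+r[:,2]*.0224-M; print("h mm",d@n0*1000,"lat tool x,y mm",d@r[:,0]*1000,d@r[:,1]*1000,"F tool",r.T@s["force"],"Tq",r.T@s["ft_torque"],"gap",s["finger_gap"]*85.4)
E
python3 -c "
from t import *
rel()"
```

```text
t 30.7833 q [-0.1053  0.4825  1.9825  0.7024  0.8785 -1.1948] x [0.4367 0.2099 0.1683] z [-0.0059  0.5007 -0.8656] ang 31.190752836925387 F [-2.9894  0.015  -2.6158] tilt err deg 0.7531449681015259
h mm 16.534552202766175 lat tool x,y mm -1.1764764967652621 0.4170728584777487 F tool [ 0.5289 -3.2028  2.2894] Tq [ 0.48   -0.0273 -0.0149] gap 18.71156830890659
```

Emit:
send_rows --commands "10 0 0 0.2 0;10 0 0 0.2 0;10 0 0 0.2 0"

```text
t: 31.03
tcp_pos: [0.4363, 0.2155, 0.1583]
tool_rot: [0.461, 0.849, 0.226, -0.126]
force: [-6.3, -8.7, 9.8]
finger_gap: 0.222
gripper_force: 79.5
```

```bash
python3 -c "
from t import *
rel()"
```

```text
t 31.0333 q [-0.092   0.5034  1.9887  0.7222  0.8524 -1.2099] x [0.4363 0.2155 0.1583] z [-0.0059  0.5003 -0.8658] ang 31.20689275654327 F [-6.3443 -8.6974  9.7685] tilt err deg 0.752046407756661
h mm 5.066818126270421 lat tool x,y mm -1.0968024099913634 0.0924969120105671 F tool [  1.2729  -6.8251 -12.7717] Tq [1.344 0.238 0.316] gap 18.969939875735022
```

Emit:
send_rows --commands "10 0 0 0.2 0;10 0 0 0.15 0;10 0 0 0 0"

```text
t: 31.28
tcp_pos: [0.4371, 0.218, 0.1528]
tool_rot: [0.461, 0.849, 0.226, -0.125]
force: [-6.6, -15.0, 14.7]
finger_gap: 0.22
gripper_force: 81.3
```

```bash
python3 -c "
from t import *
rel()"
```

```text
t 31.2833 q [-0.0857  0.5153  1.9906  0.7332  0.8379 -1.2189] x [0.4371 0.218  0.1528] z [-0.0046  0.4996 -0.8662] ang 31.225723391415535 F [ -6.5973 -15.014   14.6843] tilt err deg 0.8208236588232282
h mm -0.9519652142281105 lat tool x,y mm -2.0729577794621585 0.45888442269524454 F tool [ -1.1171  -8.6969 -20.1913] Tq [1.8623 0.4342 0.2519] gap 18.758639622187722
```

Emit:
send_rows --commands "10 0 -0.05 0.15 0;10 0 0 0 0"

```text
t: 31.45
tcp_pos: [0.438, 0.218, 0.1509]
tool_rot: [0.461, 0.849, 0.227, -0.123]
force: [-6.1, -21.0, 25.5]
finger_gap: 0.223
gripper_force: 84.1
```

```bash
python3 -c "
from t import *
rel()"
```

```text
t 31.45 q [-0.085   0.5186  1.9927  0.7387  0.8295 -1.2262] x [0.438  0.218  0.1509] z [-0.0002  0.4985 -0.8669] ang 31.30400651884465 F [ -6.1483 -20.9685  25.4776] tilt err deg 1.0541956625288307
h mm -2.5694582804756374 lat tool x,y mm -3.4220882993810746 0.6990096707411968 F tool [ -1.2362  -8.1472 -32.5375] Tq [2.0998 0.1014 0.2279] gap 19.073233972017086
```

Emit:
send_rows --commands "10 0 0 0 1;10 0 0 0 1;10 0 0 0 1;10 0 0 0 1;10 0 0 0 1;10 0 0 0 1"

```text
t: 31.95
tcp_pos: [0.4383, 0.2183, 0.1511]
tool_rot: [0.626, 0.736, 0.196, -0.167]
force: [-6.4, -16.9, 24.9]
finger_gap: 0.217
gripper_force: 84.0
```

```bash
python3 -c "
from t import *
rel()"
```

```text
t 31.95 q [-0.0839  0.5184  1.9914  0.7372  0.8299 -0.8077] x [0.4383 0.2183 0.1511] z [-0.0005  0.4978 -0.8673] ang 7.484754749933918 F [ -6.3847 -16.9161  24.9094] tilt err deg 1.043302827674374
h mm -2.5683623877058066 lat tool x,y mm -2.5992567869107215 2.3640935077854435 F tool [ -1.2162  -6.6812 -30.0213] Tq [ 1.9423 -0.7122 -0.9976] gap 18.564635979732873
```

Emit:
send_rows --commands "10 0 0 0 1;10 0 0 0 1;10 0 0 0 1;10 0 0 0 1;10 0 0 0 1;10 0 0 0 1;10 0 0 0 1;10 0 0 0 1;10 0 0 0 1"

```text
t: 32.7
tcp_pos: [0.4373, 0.2188, 0.1513]
tool_rot: [0.823, 0.507, 0.134, -0.221]
force: [-7.6, -15.5, 28.0]
finger_gap: 0.221
gripper_force: 85.3
```

```bash
python3 -c "
from t import *
rel()"
```

```text
t 32.7 q [-0.0835  0.518   1.9923  0.7376  0.8318 -0.1793] x [0.4373 0.2188 0.1513] z [-0.0025  0.499  -0.8666] ang -28.522036249987348 F [ -7.6389 -15.4885  27.9641] tilt err deg 0.9316078502859276
h mm -2.6352915621782613 lat tool x,y mm -0.6119493578171241 2.2294903370690244 F tool [ -3.0036  -7.1293 -31.9435] Tq [ 1.4904 -0.9386 -1.119 ] gap 18.8759103286526
```

Emit:
send_rows --commands "10 0 0 0 0.6;10 0 0 0 0;10 0 0 -0.2 0;10 0 0 -0.15 0;10 0 0 0 0"

```text
t: 33.12
tcp_pos: [0.4364, 0.2169, 0.156]
tool_rot: [0.834, 0.488, 0.129, -0.225]
force: [-5.8, -4.8, 11.1]
finger_gap: 0.221
gripper_force: 81.6
```

```bash
python3 -c "
from t import *
rel()"
```

```text
t 33.1167 q [-0.0894  0.5084  1.991   0.7298  0.8452 -0.1282] x [0.4364 0.2169 0.156 ] z [-0.0043  0.5012 -0.8653] ang -31.13484097622557 F [-5.8009 -4.8249 11.0638] tilt err deg 0.8408626263901408
h mm 2.363579235046543 lat tool x,y mm -0.30788898103987494 1.106362552314222 F tool [ -1.6802  -5.7705 -11.9673] Tq [ 0.9561 -0.3493 -0.3319] gap 18.87288510146043
```

Emit:
send_rows --commands "10 0 0 -0.15 0;10 0 0 -0.15 0;10 0 0 0 0"

```text
t: 33.37
tcp_pos: [0.436, 0.2166, 0.1571]
tool_rot: [0.834, 0.486, 0.128, -0.227]
force: [5.7, 27.0, -35.0]
finger_gap: 0.219
gripper_force: 76.7
```

```bash
python3 -c "
from t import *
rel()"
```

```text
t 33.3667 q [-0.0905  0.5067  1.9895  0.7261  0.8511 -0.1207] x [0.436  0.2166 0.1571] z [-0.0073  0.502  -0.8648] ang -31.384817069031143 F [  5.6954  27.0217 -35.0324] tilt err deg 0.6973657247860605
h mm 3.4246928334049342 lat tool x,y mm -0.24821097777884651 0.4875628795657943 F tool [ 8.0018  2.3668 43.8207] Tq [-0.385   0.9647 -0.4049] gap 18.723223248469655
```

It is locked: a 44 N pull does not lift it. I'll ease off, release and withdraw.

Emit:
send_rows --commands "10 0 0 0.2 0;10 0 0 0 0;60 0 0 0 0;60 0 0 0 0;60 0 0 0 0;60 0 0 0 0;60 0 0 0 0;60 0 0 -0.3 0;60 0 0 -0.6 0;60 0 0 -1 0;60 0 0 -1 0;60 0 0 -1 0;60 0 0 -1 0;60 0 0 -1 0;60 0 0 0 0;60 0 0 0 0"

```text
t: 34.7
tcp_pos: [0.4381, 0.1561, 0.2596]
tool_rot: [0.834, 0.487, 0.13, -0.223]
force: [0.1, 0.4, -0.4]
finger_gap: 0.705
gripper_force: 0.0
```

Run:
```python
from t import *
rel()
S=snap("side");T=snap("top")
cv2.imwrite("pics/f.png",np.hstack([cv2.resize(S["pixels"][80:360,180:380],(400,560)),cv2.resize(T["pixels"][150:290,140:240],(400,560))])[:,:,::-1])
```

```text
t 34.7 q [-0.2288  0.3065  1.9025  0.5669  1.1316 -0.0126] x [0.4381 0.1561 0.2596] z [-0.0003  0.4991 -0.8665] ang -31.201008816101258 F [ 0.0708  0.3566 -0.4082] tilt err deg 1.04997982931106
h mm 122.51826688810552 lat tool x,y mm -0.3887123367078981 3.137397513639907 F tool [0.1266 0.01   0.5317] Tq [-0.0982 -0.2089  0.0269] gap 60.196299499784935
```

View pics/f.png

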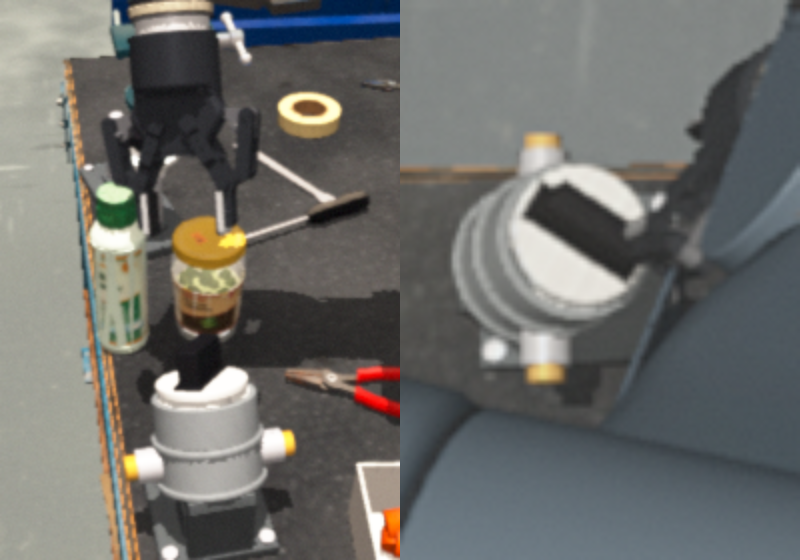

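The final view shows the cap seated flat on the mouth (side crop 205,380) with its bar turned. The gripper is clear, and the bottle (118,270) and jar (208,280) are in place. Handing in.

```bash
python3 -c "
from station import sign_off
print(sign_off())"
```

```text
the job is handed in; nothing more can be done
None
```

The bar-grip cap is locked in the leaning housing (it held a 44 N pull) and released, handed in at about 35 s with the bottle, jar and knob cap left in place; on the way it bumped the housing once, about 100 N at the wrist where I read it (limit 120 N), and the peak may have been higher.

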